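# Load the deburring tub and start it

### The job

Load the deburring tub and start it, keeping its safety key out until all the loading is done. Lift the tin of track nuts by its handle, tilt it slowly, sloping mouth first, low over the tub until you feel the nuts begin to slide, and hold it still at about that angle for a couple of seconds while they run out (a little more tilt and another pause if some stay behind), never tipping it a full quarter turn; stand the empty tin upright on the middle of its rubber mat again and put every aluminium stop block on the table into the tub too. Only then plug the safety key fully home in the control box's socket and after that throw the switch lever all the way over, leaving the jar, the wood offcut and the screwdriver where they are.

Things in the scene. Friction and masses are not known exactly. Their poses are not given: they have to be found in the camera images.
- tin_handle (a point): Pouring tin (0.28 kg): centre of its black bridge handle, a fixed bar 16 mm thick (tin's x), 87 mm long (y), 26 mm high, over the tin's middle (tin x = y = 0), 92 mm above the underside, on two uprights at the side walls; grip it from above, fingers closing along x. Axes: -x to the mouth, z up. Starts upright on the mat.
- tin_lip (a point): Middle of the tin's pouring lip. Tin: bare steel scoop-like open box, x -78 to +70 mm from the handle, 80 mm wide, walls 45 mm; at its -x end the floor slopes up 19 degrees over 42 mm to this open lip, at x = -78 mm, 17 mm above the underside. Nuts slide out at about 30 to 55 degrees of tilt (hidden friction); wrist moment changes as they shift.
- mat: Rubber mat on which the tin stands, fixed, 190 by 120 mm, 3 mm thick; origin at the centre of its underside on the table.
- nut0_center (a point): Steel track nut, a dark block 30 x 20 x 12 mm (x, y, z), 50 g, with a hole mark on top; point at its centre. Starts in the tin. 3 to 6 of the six are present.
- nut1_center (a point): Steel track nut, a dark block 30 x 20 x 12 mm (x, y, z), 50 g, with a hole mark on top; point at its centre. Starts in the tin. 3 to 6 of the six are present.
- nut2_center (a point): Steel track nut, a dark block 30 x 20 x 12 mm (x, y, z), 50 g, with a hole mark on top; point at its centre. Starts in the tin. 3 to 6 of the six are present.
- nut3_center (a point): Steel track nut, a dark block 30 x 20 x 12 mm (x, y, z), 50 g, with a hole mark on top; point at its centre. Starts in the tin. 3 to 6 of the six are present.
- nut4_center (a point): Steel track nut, a dark block 30 x 20 x 12 mm (x, y, z), 50 g, with a hole mark on top; point at its centre. Starts in the tin. 3 to 6 of the six are present.
- nut5_center (a point): Steel track nut, a dark block 30 x 20 x 12 mm (x, y, z), 50 g, with a hole mark on top; point at its centre. Starts in the tin. 3 to 6 of the six are present.
- stop0_center (a point): Aluminium stop block 84 x 28 x 24 mm (x, y, z), 0.15 kg, with a lug 22 mm long and 14 mm high on top at its +x end (x = 20 to 42 mm); point at the centre of the 84 x 28 x 24 block, 12 mm above its underside. Lies on the table. 2 or 3 of the three are present.
- stop1_center (a point): Aluminium stop block 84 x 28 x 24 mm (x, y, z), 0.15 kg, with a lug 22 mm long and 14 mm high on top at its +x end (x = 20 to 42 mm); point at the centre of the 84 x 28 x 24 block, 12 mm above its underside. Lies on the table. 2 or 3 of the three are present.
- stop2_center (a point): Aluminium stop block 84 x 28 x 24 mm (x, y, z), 0.15 kg, with a lug 22 mm long and 14 mm high on top at its +x end (x = 20 to 42 mm); point at the centre of the 84 x 28 x 24 block, 12 mm above its underside. Lies on the table. 2 or 3 of the three are present.
- tub_in (a point): Deburring tub: open square steel tub, fixed, outside 210 x 210 mm, walls 6 mm thick with rubber on the rim; this point is the centre of its inner floor, 36 mm above the table; the rim is 54 mm above this point (90 mm above the table). Axes along the walls, z up.
- key_center (a point): Safety key, a block plug 66 mm high, 0.12 kg: black prong 36 x 24 mm (x, y), 22 mm long; above it a grey flange 48 x 38 mm, 10 mm thick; on top a grey grip bar 48 (x) x 16 (y) mm, 34 mm high. Point on its axis, 33 mm above the prong's end; grip the bar about 21 mm above this point. Starts standing on its prong on the table. Either way round fits.
- socket (a point): Socket for the key: hole 39 x 27 mm (x, y), 26 mm deep, chamfered, in the top of the fixed grey control box (130 x 200 x 50 mm); point at the hole's centre at the top face, 50 mm above the table. x: the hole's long side, also the way the lever is thrown; y: from lever to socket; z up. Key home: flange rests on the box, key's point 11 mm above this one.
- switch (a joint): Toggle lever on the control box: 0 = off (leaning to the box's -x), 1.0 rad = fully over to +x (on); stays where left; friction small (about 1 N at the tip).
- switch_tip (a point): Centre of the 26 mm ball at the end of the switch lever, 60 mm from its pivot; the pivot axis is along the box's y, 72 mm above the table, at socket-frame x = 0, y = -107 mm.
- jar: Bystander: amber glass jar 64 mm wide, 110 mm high; origin at its underside.
- offcut: Bystander: wood offcut 70 x 160 x 36 mm; origin at its underside.
- screwdriver: Bystander: screwdriver lying on the table.
Mind the look-alikes: they are no part of the job. What is shaped like the part that bears stop1_center but orange or purple is not meant.

How it is judged:
On the way, in this order (a step that is already met when the one before it is completed fails the run):
1. the tin is held still at a tilt (20 to 80 degrees), its lip less than 100 mm above the rim, for a second with at least one nut already run out into the tub (angle between tin_handle's own z axis and vertical between 0.35 and 1.4 rad and height (world z) of tin_handle above 0.12 m and height (world z) of tin_lip below 0.19 m and angular speed of tin below 0.25 rad/s and ((x of nut0_center in the frame of tub_in between -0.1 and 0.1 m and y of nut0_center in the frame of tub_in between -0.1 and 0.1 m and z of nut0_center in the frame of tub_in between -0.005 and 0.054 m) or (x of nut1_center in the frame of tub_in between -0.1 and 0.1 m and y of nut1_center in the frame of tub_in between -0.1 and 0.1 m and z of nut1_center in the frame of tub_in between -0.005 and 0.054 m) or (x of nut2_center in the frame of tub_in between -0.1 and 0.1 m and y of nut2_center in the frame of tub_in between -0.1 and 0.1 m and z of nut2_center in the frame of tub_in between -0.005 and 0.054 m) or (x of nut3_center in the frame of tub_in between -0.1 and 0.1 m and y of nut3_center in the frame of tub_in between -0.1 and 0.1 m and z of nut3_center in the frame of tub_in between -0.005 and 0.054 m) or (x of nut4_center in the frame of tub_in between -0.1 and 0.1 m and y of nut4_center in the frame of tub_in between -0.1 and 0.1 m and z of nut4_center in the frame of tub_in between -0.005 and 0.054 m) or (x of nut5_center in the frame of tub_in between -0.1 and 0.1 m and y of nut5_center in the frame of tub_in between -0.1 and 0.1 m and z of nut5_center in the frame of tub_in between -0.005 and 0.054 m))), for 1 s.
2. all nuts and stop blocks lie in the tub and the tin stands upright on its mat (x of nut0_center in the frame of tub_in between -0.1 and 0.1 m and y of nut0_center in the frame of tub_in between -0.1 and 0.1 m and z of nut0_center in the frame of tub_in between -0.005 and 0.054 m and x of nut1_center in the frame of tub_in between -0.1 and 0.1 m and y of nut1_center in the frame of tub_in between -0.1 and 0.1 m and z of nut1_center in the frame of tub_in between -0.005 and 0.054 m and x of nut2_center in the frame of tub_in between -0.1 and 0.1 m and y of nut2_center in the frame of tub_in between -0.1 and 0.1 m and z of nut2_center in the frame of tub_in between -0.005 and 0.054 m and x of nut3_center in the frame of tub_in between -0.1 and 0.1 m and y of nut3_center in the frame of tub_in between -0.1 and 0.1 m and z of nut3_center in the frame of tub_in between -0.005 and 0.054 m and x of nut4_center in the frame of tub_in between -0.1 and 0.1 m and y of nut4_center in the frame of tub_in between -0.1 and 0.1 m and z of nut4_center in the frame of tub_in between -0.005 and 0.054 m and x of nut5_center in the frame of tub_in between -0.1 and 0.1 m and y of nut5_center in the frame of tub_in between -0.1 and 0.1 m and z of nut5_center in the frame of tub_in between -0.005 and 0.054 m and x of stop0_center in the frame of tub_in between -0.1 and 0.1 m and y of stop0_center in the frame of tub_in between -0.1 and 0.1 m and z of stop0_center in the frame of tub_in between -0.005 and 0.054 m and x of stop1_center in the frame of tub_in between -0.1 and 0.1 m and y of stop1_center in the frame of tub_in between -0.1 and 0.1 m and z of stop1_center in the frame of tub_in between -0.005 and 0.054 m and x of stop2_center in the frame of tub_in between -0.1 and 0.1 m and y of stop2_center in the frame of tub_in between -0.1 and 0.1 m and z of stop2_center in the frame of tub_in between -0.005 and 0.054 m and horizontal distance between tin_handle and mat below 0.04 m and angle between tin_handle's own z axis and vertical below 0.08 rad and height (world z) of tin_handle below 0.103 m and linear speed of tin below 0.03 m/s), for 0.2 s.
3. the safety key is fully home in the socket (horizontal distance between key_center and socket below 0.004 m and z of key_center in the frame of socket below 0.0135 m and angle between the x axis of key_center and the x axis of socket, either way round below 0.08 rad and angle between key_center's own z axis and vertical below 0.08 rad), for 0.2 s.
4. the switch lever is thrown over (value of joint switch above 0.85 rad), for 0.2 s.
At the end, for the whole second after the job is handed in: All nuts and stop blocks present lie inside the tub (centres below the rim); the tin stands upright (within 5 degrees) on its mat, handle within 40 mm of the mat's centre; the key is home (flange within 2.5 mm of the box, centred within 4 mm); the lever is beyond 0.85 rad (all of step 2 and all of step 3 and value of joint switch above 0.85 rad); the robot touches nothing.
It fails at once if the tin is tipped a full quarter turn or more (angle between tin_handle's own z axis and vertical above 1.55 rad).
It fails at once if the tin is tilted fast (over 1.5 rad/s) while tilted with nuts still in it (angle between tin_handle's own z axis and vertical above 0.3 rad and angular speed of tin above 1.5 rad/s and ((x of nut0_center in the frame of tin_handle between -0.07 and 0.07 m and y of nut0_center in the frame of tin_handle between -0.04 and 0.04 m and z of nut0_center in the frame of tin_handle between -0.1 and -0.04 m) or (x of nut1_center in the frame of tin_handle between -0.07 and 0.07 m and y of nut1_center in the frame of tin_handle between -0.04 and 0.04 m and z of nut1_center in the frame of tin_handle between -0.1 and -0.04 m) or (x of nut2_center in the frame of tin_handle between -0.07 and 0.07 m and y of nut2_center in the frame of tin_handle between -0.04 and 0.04 m and z of nut2_center in the frame of tin_handle between -0.1 and -0.04 m) or (x of nut3_center in the frame of tin_handle between -0.07 and 0.07 m and y of nut3_center in the frame of tin_handle between -0.04 and 0.04 m and z of nut3_center in the frame of tin_handle between -0.1 and -0.04 m) or (x of nut4_center in the frame of tin_handle between -0.07 and 0.07 m and y of nut4_center in the frame of tin_handle between -0.04 and 0.04 m and z of nut4_center in the frame of tin_handle between -0.1 and -0.04 m) or (x of nut5_center in the frame of tin_handle between -0.07 and 0.07 m and y of nut5_center in the frame of tin_handle between -0.04 and 0.04 m and z of nut5_center in the frame of tin_handle between -0.1 and -0.04 m))).
It fails at once if the jar is moved more than 30 mm (distance of jar from where it was at the start of the episode above 0.03 m).
It fails at once if the offcut is moved more than 30 mm (distance of offcut from where it was at the start of the episode above 0.03 m).
It fails at once if the screwdriver is moved more than 30 mm (distance of screwdriver from where it was at the start of the episode above 0.03 m).
Of nut0, nut1, nut2, nut3, nut4, nut5 only 3 to 6 are there at a start; the rules pass over those that are not, and their reading is None.
Of stop0, stop1, stop2 only 2 to 3 are there at a start; the rules pass over those that are not, and their reading is None.
At some moment in a run one of stop0, stop1, stop2 may be knocked a few centimetres aside while the robot is not near it.
It also fails if it takes over 208 s, if anything falls off the work surface, if the arm or the gripper's body presses on something with over 40 N, if the wrist force passes 120 N, or if a joint passes its speed limit or range.

### The arm

A 6-joint arm with a two-finger parallel gripper is mounted at the origin on the work surface. World frame = base frame: x ahead of the robot, y to its left, z up, the work surface at z = 0. Lengths are in m, angles in rad, forces in N, time in s.
With the tool pointing down it reaches from about 0.275 to 0.75 m from the base axis. Payload 10.2 kg.
Tool frame: the origin (TCP) lies at the very end of the fingers, on their centre line; the grasp point (between the pads) lies 19 mm behind it (manip.tcp_to_grasp is the distance from the TCP to the grasp point, in m); z points along the fingers, x is the direction in which the jaws open and shut, and the axes are right-handed (so a half turn about z gives the same grasp; the last joint's range is limited). The gripper opens to 88 mm and grips with 3 to 60 N. Pads are 18 mm wide; open, the fingers measure 123 mm over their backs; the gripper's body (75 mm by 187 mm) begins 45 mm behind the grasp point.
Start: joints at [-1.459, 0.313, 1.498, -0, 1.331, -0.223], TCP at [0.172, -0.496, 0.239] pointing down, gripper open.
Joint ranges: [-2.94, 2.94], [-0.97, 2.17], [0.19, 2.56], [-1.23, 4.37], [0.02, 3.11], [-2.88, 2.88]. Speed limits (rad/s): [2.39, 2.39, 3.01, 3.14, 3.14, 3.14].

### API

Orientations are given as [roll, pitch, yaw] about the fixed x, y, z axes, in that order (R = Rz(yaw) Ry(pitch) Rx(roll)).
In Python, from rig import monitor, optics, manip gives the robot as it stands.
- The arm moves only by the tool drive_tool, never from a script. Its argument "steps" is a list that holds one entry, the list of rows, each a list of 4 numbers: the shift along the world's x, y, z in mm, then the turn about the world's z in degrees. In form: [[[dx, dy, dz, yaw], ...]]. A call has 1 to 20 rows; each row shifts and turns the commanded pose from where the row before left it; what a row does not reach is not made up. A row lasts 1/8 s, in which the tool goes at most 62.5 mm and 10.7 degrees, less where a joint would pass 70% of its speed; a pose out of reach is approached as far as the arm can. A call is refused whole if a number of a shift passes 62.5 or a number of a turn 10.7, either way. A call with a gripper value outside its range is refused whole. "jaw" is the gripper's target within -1 to 1 (shut at 1, half-way at 0, fully open at -1), set as the call begins (left out, the last holds). The fingers move at their own pace and stop on an object; "newtons" is the grip in N (left out, the last holds). Time passes only in rows, so rows that do not move let the fingers close. It gives the time, the measured TCP pose, the force and the opening at its end, in the units of the state.
- monitor.sense(): the state, without advancing time (a new reading comes with each control period).
- optics.get_image(name): name is "scene" or "top"; returns the picture (400x640x3 uint8, red, green, blue); there is no depth.
- optics.calibration(name): a dict with "fx", "fy", "cx", "cy" (pixels), "R" (3x3) and "t" (3): a world point X has camera coordinates R X + t. Camera axes: x right, y down, z forward; pixel columns grow to the right and rows downward; lengths in m; the calibration is good to about 2 mm. A picture is of the moment at which its call begins. calibration takes no time and is no camera call.
- manip.close_job(): hands the job in, once; it reports no verdict.
The state is a dict: "time": time; "qpos": joint angles; "dq": joint speeds; "tau": joint torques, N m; "eef_pos": TCP position; "tool_rot": TCP orientation; "wrist_force": force on the tool from outside, world axes, zero at the start; "moment": the same for the moment, N m; "gripper_width": opening from 0.0 (shut) to 1.0 (fully open).
Only numpy, scipy, OpenCV 4.12 (cv2) and the standard library are available. Lean on these libraries where they do the work, as an engineer would, in place of code of your own. Each camera call takes 0.05 s, during which the arm holds its last target.

## Working session

There is one attempt and no reset: what is moved stays moved. The work goes in short steps, Python scripts to look and compute and a tool call to move; the robot and the scene stay as the last step left them, time stands still between calls to the robot, and variables do not carry over. Pictures are saved under pics/ and viewed, and the job is handed in when it is done.

Besides the shell and the picture viewer there is one more tool, called after ">>>" by a JSON object that holds its "api" and its "payload", one argument or row to a line. drive_tool: Moves the arm, as the interface text tells. Its arguments: {"type":"object","properties":{"steps":{"type":"array"},"jaw":{"type":"number"},"newtons":{"type":"number"}},"required":["steps"]}

```bash
ls -la; mkdir -p pics; cat > h.py <<'E'
import numpy as np, cv2
from rig import monitor, optics, manip
def snap(n,tag):
    im=optics.get_image(n); cv2.imwrite(f'pics/{tag}_{n}.png',im[:,:,::-1]); return im
def ray(n,u,v):
    c=optics.calibration(n); R=np.array(c['R']);t=np.array(c['t'])
    d=R.T@np.array([(u-c['cx'])/c['fx'],(v-c['cy'])/c['fy'],1]); return -R.T@t,d
def plane(n,u,v,z):
    o,d=ray(n,u,v); return o+d*(z-o[2])/d[2]
def proj(n,X):
    c=optics.calibration(n); p=np.array(c['R'])@np.array(X)+np.array(c['t'])
    return c['fx']*p[0]/p[2]+c['cx'],c['fy']*p[1]/p[2]+c['cy']
def tri(a,ua,b,ub):
    o1,d1=ray(a,*ua);o2,d2=ray(b,*ub)
    A=np.c_[d1,-d2];s=np.linalg.lstsq(A,o2-o1,rcond=None)[0]
    p=o1+d1*s[0];q=o2+d2*s[1];return (p+q)/2,np.linalg.norm(p-q)
E
python3 - <<'E'
from h import *
for n in('scene','top'):
    snap(n,'a'); c=optics.calibration(n); print(n,c, -np.array(c['R']).T@np.array(c['t']))
print(monitor.sense(), manip.tcp_to_grasp)
E
```

```text
total 12
drwxr-xr-x  3 agent agent 4096 Dec  7 15:50 .
drwxr-xr-x 23 root  root  4096 Dec  7 15:50 ..
drwxr-xr-x  2 agent agent 4096 Dec  7 15:50 pics
scene {'fx': 508.5083734193243, 'fy': 508.5083734193243, 'cx': 322.05486721424325, 'cy': 192.90971637610687, 'R': array([[-0.60925317,  0.79275858,  0.01855849],
       [ 0.57396115,  0.45700927, -0.67949329],
       [-0.54715553, -0.40333159, -0.73344697]]), 't': array([ 0.35131433, -0.27740634,  1.57910321])} [1.23727489 0.48517202 0.96317286]
top {'fx': 445.57802363118856, 'fy': 445.57802363118856, 'cx': 315.6561533598097, 'cy': 203.76262767406146, 'R': array([[ 0.01731066, -0.9997596 ,  0.01345708],
       [-0.99855254, -0.01797211, -0.05069338],
       [ 0.05092305, -0.01256006, -0.9986236 ]]), 't': array([-0.03186575,  0.57618554,  1.18479055])} [ 0.51557    -0.00662178  1.21279742]
{'time': 0.1, 'qpos': array([-1.45939708e+00,  3.13368398e-01,  1.49833861e+00,  1.36992248e-05,
        1.33102788e+00, -2.23426442e-01]), 'dq': array([-0.00121279, -0.00144994, -0.00086923, -0.00040717, -0.00010874,
       -0.00017797]), 'tau': array([ 1.95051733e-03, -4.02818120e+01, -2.52646118e+01,  6.94764359e-02,
        3.42449849e-02, -6.10088637e-05]), 'eef_pos': array([ 0.1724709 , -0.49562873,  0.2382399 ]), 'tool_rot': array([-3.14132659e+00,  1.11089719e-03, -1.23597375e+00]), 'wrist_force': array([-0.16408015,  0.0604619 , -0.28757955]), 'moment': array([-0.05249162,  0.02283425, -0.01917985]), 'gripper_width': 1.000887357716996} 0.0187
```

```bash
sleep 3; ls pics
```

```text
a_scene.png
a_top.png
```

View pics/a_scene.png

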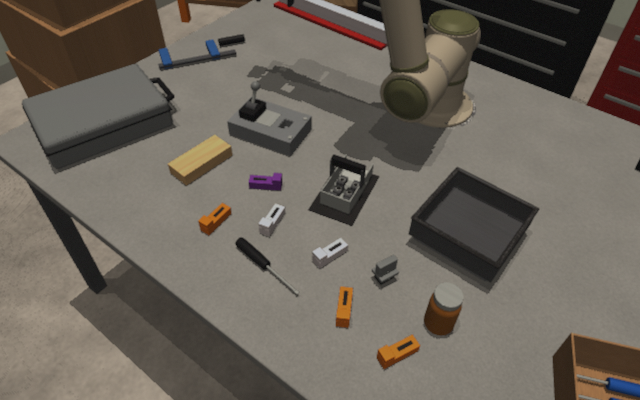

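View pics/a_top.png

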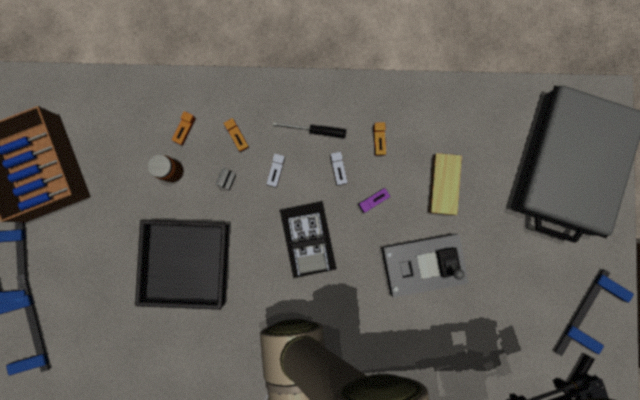

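```bash
python3 - <<'E'
import cv2
a=cv2.imread('pics/a_top.png');b=cv2.imread('pics/a_scene.png')
cv2.imwrite('pics/z1.png',cv2.resize(a[190:290,270:470],None,fx=4,fy=4,interpolation=cv2.INTER_CUBIC))
cv2.imwrite('pics/z2.png',cv2.resize(b[70:270,210:410],None,fx=3,fy=3,interpolation=cv2.INTER_CUBIC))
cv2.imwrite('pics/z3.png',cv2.resize(a[100:220,140:400],None,fx=3,fy=3,interpolation=cv2.INTER_CUBIC))
E
```

```text
(no output)
```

View pics/z1.png

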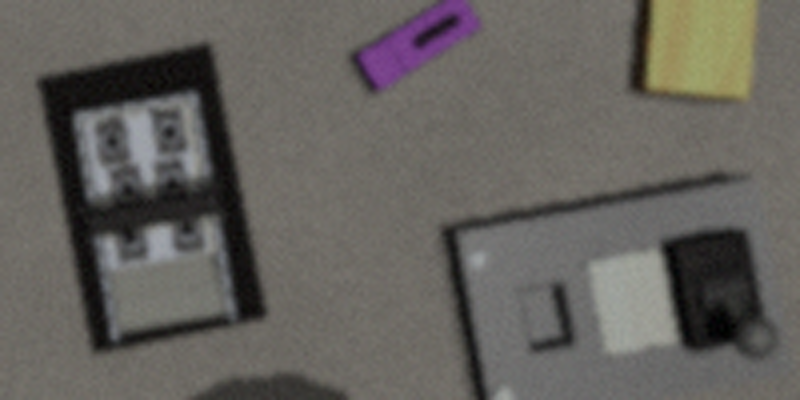

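View pics/z2.png

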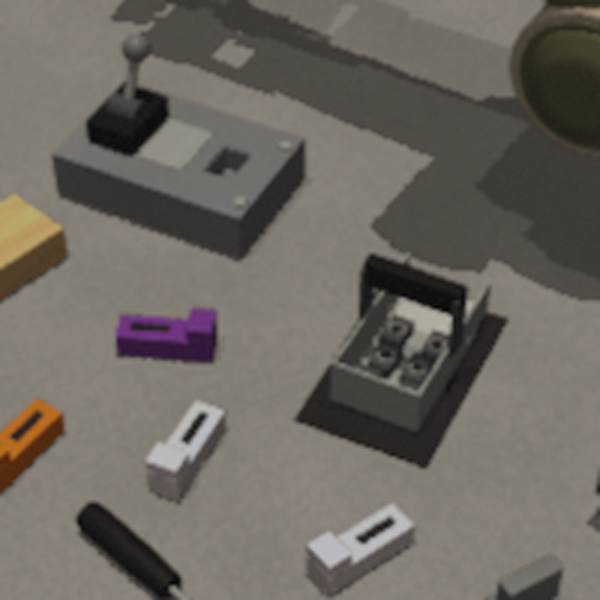

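View pics/z3.png

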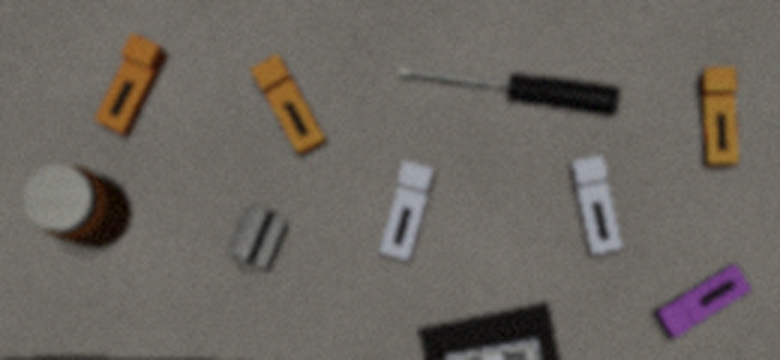

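```bash
cat > m1.py <<'E'
from h import *
a=cv2.imread('pics/a_top.png');b=cv2.imread('pics/a_scene.png')
def hsv(i): return cv2.cvtColor(i,cv2.COLOR_BGR2HSV)
ha,hb=hsv(a),hsv(b)
# white stops
for n,i,h in(('top',a,ha),('scene',b,hb)):
    m=((h[...,2]>135)&(h[...,1]<60)).astype(np.uint8)*255
    m=cv2.morphologyEx(m,cv2.MORPH_CLOSE,np.ones((5,5)))
    cs,_=cv2.findContours(m,cv2.RETR_EXTERNAL,cv2.CHAIN_APPROX_NONE)
    for c in cs:
        if 80<cv2.contourArea(c)<3000:
            print(n,cv2.contourArea(c),cv2.minAreaRect(c))
# mat/tub dark in top
m=(ha[...,2]<60).astype(np.uint8)*255
cv2.imwrite('pics/dark.png',m)
cs,_=cv2.findContours(m,cv2.RETR_EXTERNAL,cv2.CHAIN_APPROX_NONE)
for c in cs:
    if cv2.contourArea(c)>150: print('dark',cv2.contourArea(c),cv2.minAreaRect(c))
print(np.median(ha[160:210,280:300,2]))
cv2.imwrite('pics/z4.png',cv2.resize(a[210:320,125:240],None,fx=5,fy=5,interpolation=cv2.INTER_CUBIC))
cv2.imwrite('pics/z5.png',cv2.resize(b[150:220,310:380],None,fx=8,fy=8,interpolation=cv2.INTER_CUBIC))
cv2.imwrite('pics/z6.png',cv2.resize(b[80:160,225:315],None,fx=6,fy=6,interpolation=cv2.INTER_CUBIC))
E
python3 m1.py
```

```text
top 117.5 ((294.0, 393.5), (11.0, 20.0), 90.0)
top 372.5 ((427.4230651855469, 265.1153869628906), (23.533935546875, 17.65045166015625), 78.69007110595703)
top 130.0 ((160.20001220703125, 166.40000915527344), (14.546475410461426, 16.443843841552734), 18.43494987487793)
top 271.5 ((275.0505676269531, 169.4080352783203), (10.28152847290039, 31.302675247192383), 14.743562698364258)
top 267.0 ((338.56072998046875, 167.59152221679688), (31.245792388916016, 9.912176132202148), 78.2317123413086)
top 115.5 ((234.73109436035156, 28.963516235351562), (14.50451946258545, 27.44941520690918), 81.02737426757812)
top 147.0 ((571.3053588867188, 7.420345306396484), (31.326005935668945, 14.581174850463867), 48.8140754699707)
top 166.5 ((517.5, 6.0), (12.0, 49.0), 90.0)
top 382.5 ((319.4147033691406, 10.725257873535156), (43.055999755859375, 20.973003387451172), 6.709836959838867)
top 284.5 ((271.5, 6.5), (13.0, 35.0), 90.0)
scene 165.5 ((604.3373413085938, 329.1799011230469), (32.64706039428711, 17.176471710205078), 28.072484970092773)
scene 606.0 ((473.36932373046875, 333.7930603027344), (35.430538177
[... 3347 characters left out ...]
8.40782928466797)
dark 267.0 ((173.4310302734375, 171.1724090576172), (18.012447357177734, 23.769004821777344), 21.801406860351562)
dark 801.5 ((16.17733383178711, 179.2356719970703), (62.642913818359375, 55.417510986328125), 68.68209075927734)
dark 296.0 ((327.22552490234375, 130.9778594970703), (36.63716506958008, 9.562299728393555), 8.426968574523926)
dark 602.0 ((18.0737247467041, 123.33244323730469), (15.688746452331543, 44.321998596191406), 68.74949645996094)
dark 3037.0 ((40.650089263916016, 238.53424072265625), (75.36305236816406, 256.1933288574219), 12.847704887390137)
dark 3231.5 ((542.04833984375, 173.21958923339844), (159.33990478515625, 87.67168426513672), 72.623779296875)
111.0
```

```bash
python3 - <<'E'
import cv2
a=cv2.imread('pics/a_top.png');b=cv2.imread('pics/a_scene.png')
r=lambda i,y0,y1,x0,x1,f:cv2.resize(i[y0:y1,x0:x1],None,fx=f,fy=f,interpolation=cv2.INTER_CUBIC)
cv2.imwrite('pics/k1.png',r(a,165,195,210,245,16))
cv2.imwrite('pics/k2.png',r(b,245,290,365,405,12))
cv2.imwrite('pics/k3.png',r(a,230,300,378,470,8))
E
```

```text
(no output)
```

View pics/z4.png

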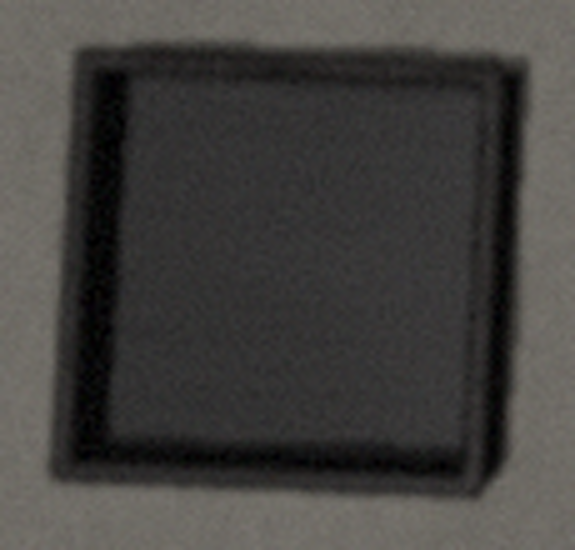

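View pics/z5.png

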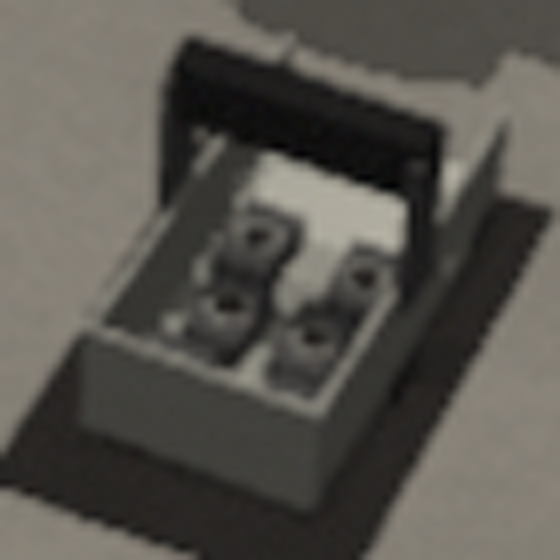

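View pics/k3.png

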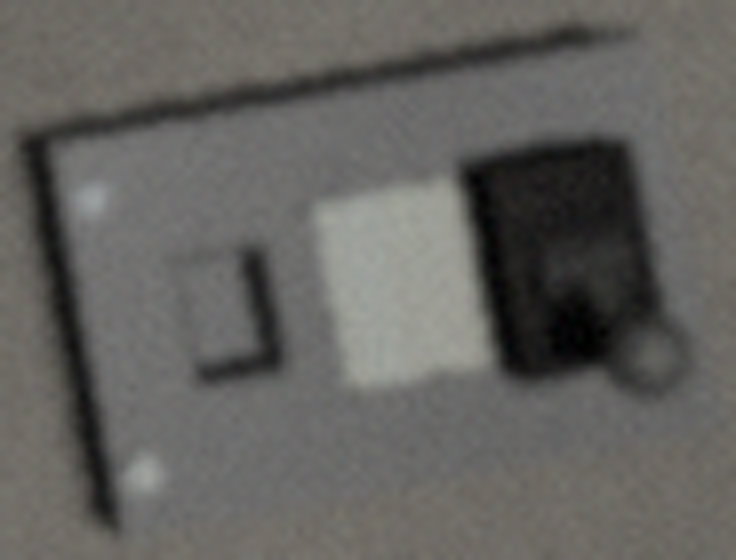

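View pics/z6.png

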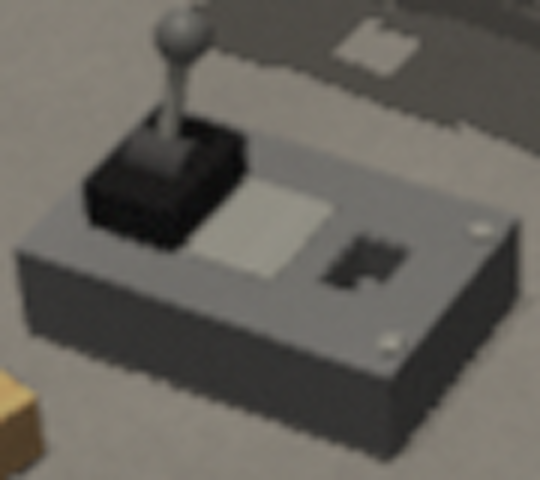

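View pics/k2.png

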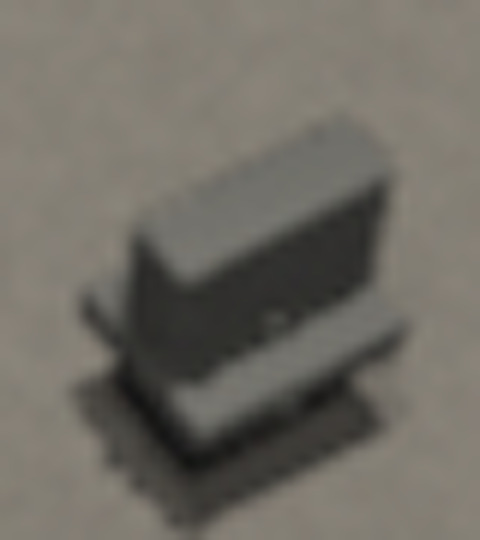

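View pics/k1.png

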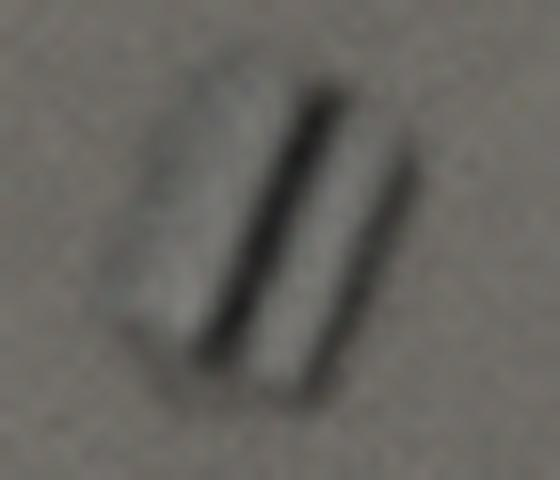

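```bash
cat > m2.py <<'E'
from h import *
Z=lambda p,x0,y0,f:(x0+(p[0]+.5)/f-.5,y0+(p[1]+.5)/f-.5)
print('tub rim z=.09')
q=[plane('top',*Z(p,125,210,5),.09)[:2] for p in((78,52),(500,60),(475,492),(55,478))]
print(np.round(q,4),np.mean(q,0))
for i in range(4):
    d=q[(i+1)%4]-q[i];print(np.linalg.norm(d),np.degrees(np.arctan2(d[1],d[0])))
print('mat z=.003')
q=[plane('top',*Z(p,270,190,4),.003)[:2] for p in((40,80),(210,45),(265,315),(97,350))]
print(np.round(q,4),np.mean(q,0))
for i in range(4):
    d=q[(i+1)%4]-q[i];print(np.linalg.norm(d),np.degrees(np.arctan2(d[1],d[0])))
bt=Z((152,205),270,190,4)
print('handle top pix',bt,'plane .105+.003',plane('top',*bt,.108))
print('socket',tri('top',Z((230,312),378,230,8),'scene',Z((367,261),225,80,6)))
print('ball',tri('top',Z((650,355),378,230,8),'scene',Z((184,35),225,80,6)))
e=[plane('top',*Z(p,378,230,8),.05)[:2] for p in((45,135),(115,530))]
d=e[1]-e[0];print('box left edge',np.linalg.norm(d),np.degrees(np.arctan2(*d[::-1])))
e=[plane('top',*Z(p,378,230,8),.05)[:2] for p in((45,135),(620,38))]
d=e[1]-e[0];print('box top edge',np.linalg.norm(d),np.degrees(np.arctan2(*d[::-1])))
k=[plane('scene',*Z(p,365,245,12),.066)[:2] for p in((133,225),(335,112),(392,165),(192,275))]
print('key',np.round(k,4),np.mean(k,0))
for i in range(4):
    d=k[(i+1)%4]-k[i];print(np.linalg.norm(d),np.degrees(np.arctan2(d[1],d[0])))
print('key tri',tri('top',Z((215,205),210,165,16),'scene',Z((263,194),365,245,12)))
for c,s,ang in(((275.05,169.41),1,14.74),((338.56,167.6),2,78.2-90)):
    # body+lug; mask covers whole top face
    p=plane('top',c[0],c[1],.026)
    a=np.radians(ang); u=np.array([np.sin(a),-np.cos(a)])
    p2=plane('top',c[0]+15*u[0],c[1]+15*u[1],.026)-p
    print('stop',s,p,np.degrees(np.arctan2(p2[1],p2[0])))
E
python3 m2.py
```

```text
tub rim z=.09
[[0.5242 0.4181]
 [0.5239 0.2071]
 [0.309  0.2136]
 [0.3128 0.4216]] [0.41747568 0.31511303]
0.21097509716862864 -90.08768722619918
0.21492429228241672 178.2766548217456
0.20804518182615803 88.95879851345713
0.21139845908171281 -0.9485228040438919
mat z=.003
[[ 0.5596  0.0757]
 [ 0.5854 -0.0393]
 [ 0.4036 -0.0795]
 [ 0.3783  0.0334]] [ 0.48171669 -0.00241669]
0.11784341436116286 -77.31871757697398
0.18627272153346802 -167.5478620228964
0.11567411231230015 102.60872358121541
0.18613019385708726 13.11976430282508
handle top pix (307.625, 240.875) plane .105+.003 [ 0.47970987 -0.00225714  0.108     ]
socket (array([ 0.40986137, -0.25875908,  0.05138657]), np.float64(0.002179820492386309))
ball (array([ 0.40545597, -0.3706421 ,  0.12543745]), np.float64(0.0027125800302597513))
box left edge 0.12938019145872134 -169.33167251108068
box top edge 0.19121715522861144 -79.5316095458592
key [[0.6592 0.2063]
 [0.6158 0.2215]
 [0.6194 0.2358]
 [0.6617 0.2205]] [0.63903245 0.22101296]
0.04595801096855604 160.80946390055178
0.014761127315133472 75.97423281035336
0.04497527380936219 -19.88896882897983
0.014341026321054945 -99.90141177849536
key tri (array([0.63792783, 0.21989922, 0.06372444]), np.float64(0.0009364579881702633))
stop 1 [0.66610987 0.08863148 0.026     ] -13.40486140715398
stop 2 [ 0.67422198 -0.08124808  0.026     ] 12.599813348819668
```

```bash
python3 - <<'E'
import cv2
a=cv2.imread('pics/a_top.png');b=cv2.imread('pics/a_scene.png')
r=lambda i,y0,y1,x0,x1,f:cv2.resize(i[y0:y1,x0:x1],None,fx=f,fy=f,interpolation=cv2.INTER_CUBIC)
cv2.imwrite('pics/t1.png',r(a,205,275,280,335,8))
cv2.imwrite('pics/t2.png',r(a,145,195,260,350,8))
cv2.imwrite('pics/t3.png',r(b,195,275,250,355,7))
E
```

```text
(no output)
```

View pics/t1.png

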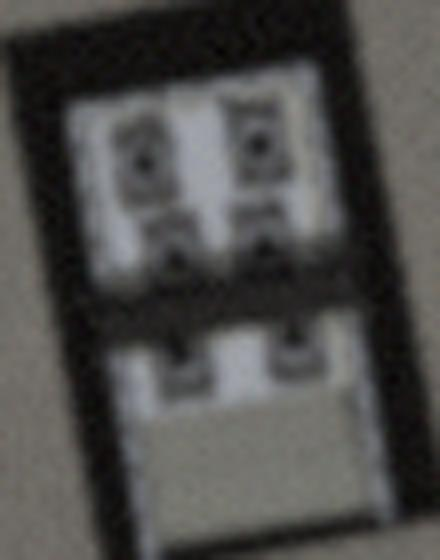

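View pics/t2.png

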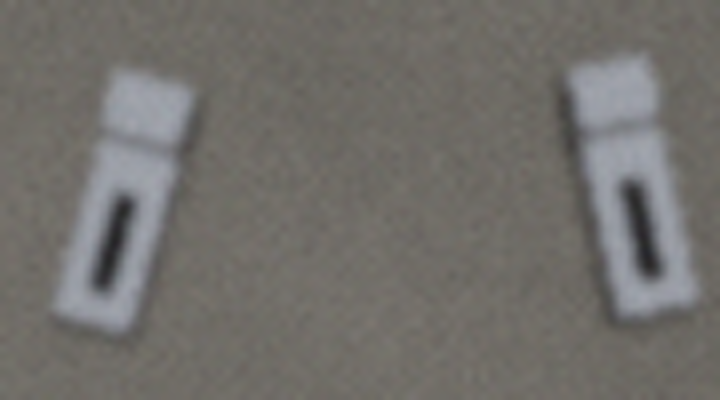

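View pics/t3.png

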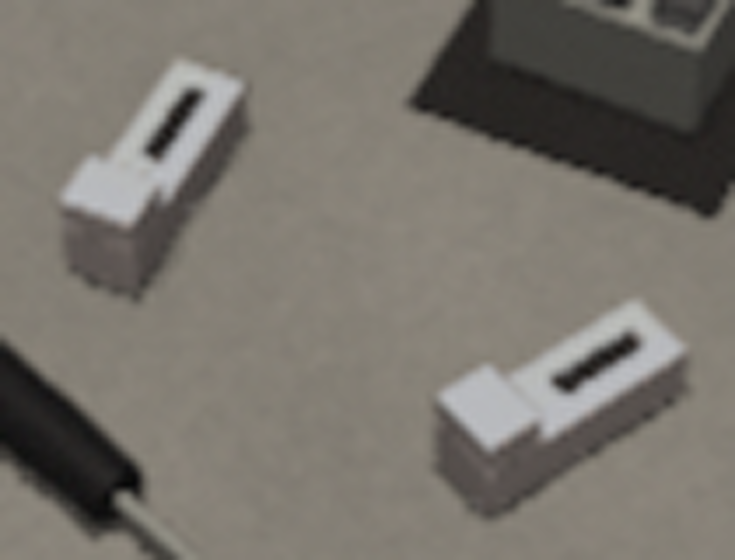

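>>> {"api": "drive_tool", "payload": {
  "steps": [
    [[22,35.3,0,6],[22,35.3,0,6],[22,35.3,0,6],[22,35.3,0,6],[22,35.3,0,6],[22,35.3,0,6],[22,35.3,0,6],[22,35.3,0,6],[22,35.3,0,6],[22,35.3,0,6],[22,35.3,0,6],[22,35.3,0,6],[22,35.3,0,6],[22,35.3,0,6],[0,0,-25,0],[0,0,-25,0],[0,0,-10,0],[0,0,0,0]]
  ],
  "jaw": -1
}}

```text
time: 2.35
eef_pos: [0.4804, -0.0017, 0.1786]
tool_rot: [-3.141, 0.001, 0.23]
wrist_force: [0.1, -0.3, 0.5]
gripper_width: 0.998
```

>>> {"api": "drive_tool", "payload": {
  "steps": [
    [[-1,0,-25,0],[0,0,-25,0],[0,0,-20,0],[0,0,-15,0],[0,0,-10,0],[0,0,-8,0],[0,0,0,0],[0,0,0,0]]
  ]
}}

```text
time: 3.35
eef_pos: [0.4798, -0.0017, 0.0761]
tool_rot: [3.141, -0.001, 0.23]
wrist_force: [0.6, -0.8, 0.5]
gripper_width: 1.001
```

```bash
python3 - <<'E'
from h import *
s=snap('scene','b'); t=snap('top','b')
cv2.imwrite('pics/b1.png',np.hstack([cv2.resize(s[100:250,280:430],None,fx=2.6,fy=2.6),cv2.resize(t[180:330,240:390],None,fx=2.6,fy=2.6)])[:,:,::-1])
E
```

```text
(no output)
```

View pics/b1.png

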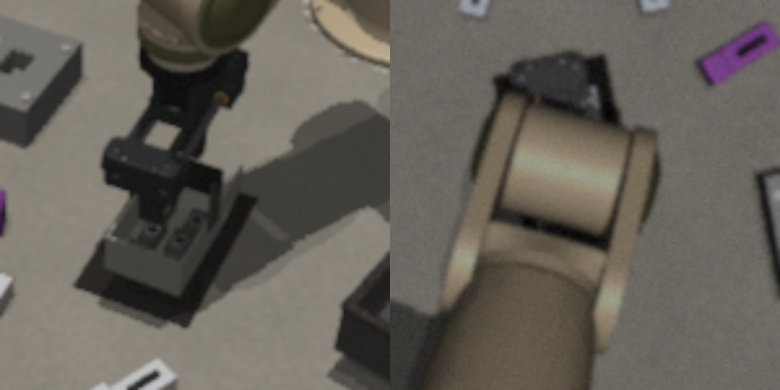

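>>> {"api": "drive_tool", "payload": {
  "steps": [
    [[0,0,0,0],[0,0,0,0],[0,0,0,0],[0,0,0,0],[0,0,0,0],[0,0,0,0],[0,0,0,0],[0,0,0,0]]
  ],
  "jaw": 1,
  "newtons": 50
}}

```text
time: 4.45
eef_pos: [0.4793, -0.0017, 0.0757]
tool_rot: [-3.141, 0.0, 0.23]
wrist_force: [-1.5, -0.2, 0.9]
gripper_width: 0.174
```

>>> {"api": "drive_tool", "payload": {
  "steps": [
    [[0,0,5,0],[0,0,10,0],[0,0,15,0],[0,0,20,0],[0,0,20,0],[0,0,0,0]]
  ]
}}

```text
time: 5.2
eef_pos: [0.4803, -0.0018, 0.1474]
tool_rot: [3.14, -0.003, 0.23]
wrist_force: [-1.0, -0.4, -5.8]
gripper_width: 0.174
```

>>> {"api": "drive_tool", "payload": {
  "steps": [
    [[0,0,15,0],[0,0,15,0],[0,0,15,0],[-4,20,0,-2],[-4,30,0,-2],[-4,35,0,-2],[-4,35,0,-2],[-4,35,0,-2],[-4,35,0,-2],[-4,35,0,-2],[-4,35,0,0],[-4,30,0,0],[-4,21,0,0],[0,5,0,0],[0,0,0,0],[0,0,0,0]]
  ]
}}

```text
time: 7.2
eef_pos: [0.4398, 0.3136, 0.1908]
tool_rot: [3.141, 0.0, -0.015]
wrist_force: [-0.9, -0.3, -5.0]
gripper_width: 0.176
```

```bash
python3 - <<'E'
from h import *
s=snap('scene','c'); t=snap('top','c')
cv2.imwrite('pics/c1.png',np.hstack([cv2.resize(s[50:300,350:600],None,fx=1.6,fy=1.6),cv2.resize(t[150:350,90:290],None,fx=2,fy=2)])[:,:,::-1])
E
```

```text
(no output)
```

View pics/c1.png

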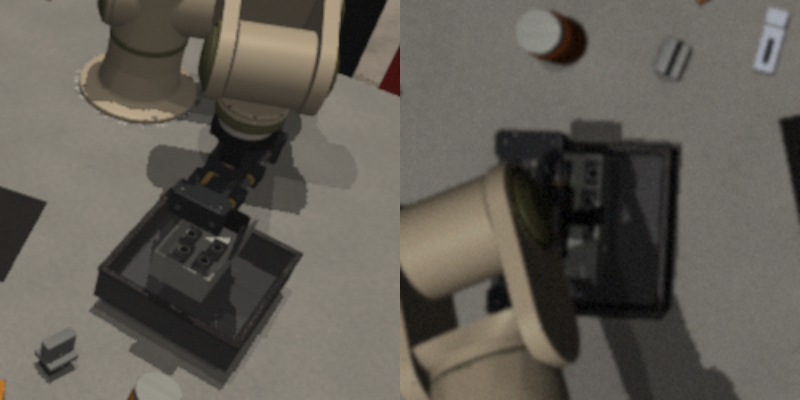

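>>> {"api": "drive_tool", "payload": {
  "steps": [
    [[0,0,-15,0],[0,0,-15,0],[0,0,-15,0],[0,0,-10,0],[0,0,-10,0],[0,0,-5,0],[0,0,-5,0],[0,0,-3,0],[0,0,-2,0],[0,0,0,0],[0,0,0,0]]
  ]
}}

```text
time: 8.68
eef_pos: [0.4396, 0.3144, 0.1109]
tool_rot: [-3.141, -0.0, -0.014]
wrist_force: [0.5, 0.0, -5.6]
gripper_width: 0.169
```

>>> {"api": "drive_tool", "payload": {
  "steps": [
    [[0,0,-1,0],[0,0,-1,0],[0,0,-1,0],[0,0,0,0],[0,0,0,0]]
  ]
}}

```text
time: 9.3
eef_pos: [0.4397, 0.3144, 0.1086]
tool_rot: [-3.141, -0.001, -0.014]
wrist_force: [-3.4, -2.2, 6.2]
gripper_width: 0.176
```

>>> {"api": "drive_tool", "payload": {
  "steps": [
    [[0,0,0,0],[0,0,0,0],[0,0,0,0],[0,0,0,0],[0,0,0,0],[0,0,0,0],[0,0,20,0],[0,0,20,0],[0,0,20,0],[10,0,10,10],[10,0,0,10],[10,0,0,10],[10,0,0,10],[10,0,0,10],[3,0,0,10],[0,0,0,10],[0,0,0,10],[0,0,0,10],[0,0,0,0]]
  ],
  "jaw": -1
}}

```text
time: 11.68
eef_pos: [0.4925, 0.3143, 0.1777]
tool_rot: [-3.141, 0.0, 1.555]
wrist_force: [0.2, 0.1, 0.4]
gripper_width: 1.0
```

```bash
python3 - <<'E'
from h import *
s=snap('scene','d'); t=snap('top','d')
cv2.imwrite('pics/d1.png',np.hstack([cv2.resize(s[50:300,350:600],None,fx=1.6,fy=1.6),cv2.resize(t[150:350,90:290],None,fx=2,fy=2)])[:,:,::-1])
E
```

```text
(no output)
```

View pics/d1.png

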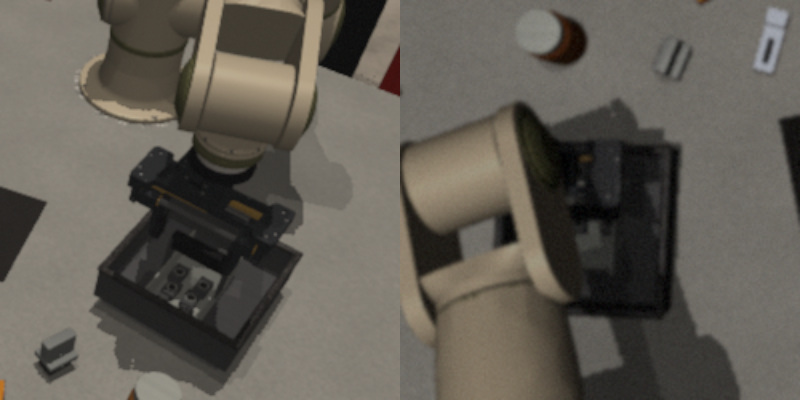

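```bash
cat > ov.py <<'E'
from h import *
import sys
def overlay(png,n,pts,crop,f,out):
    im=cv2.imread(png);x0,y0,x1,y1=crop
    z=cv2.resize(im[y0:y1,x0:x1],None,fx=f,fy=f,interpolation=cv2.INTER_CUBIC)
    for a,b in pts:
        P=[tuple(int(round((c-o+.5)*f)) for c,o in zip(proj(n,X),(x0,y0))) for X in(a,b)]
        cv2.line(z,P[0],P[1],(0,255,0),1)
    cv2.imwrite(out,z)
def tinseg(h,yaw,z0):
    c,s=np.cos(yaw),np.sin(yaw); W=lambda x,y,z:(h[0]+c*x-s*y,h[1]+s*x+c*y,z0+z)
    S=[]
    for y in(-.04,.04): S.append((W(-.036,y,.045),W(.07,y,.045)))
    S.append((W(.07,-.04,.045),W(.07,.04,.045)));S.append((W(-.008,-.0435,.105),W(-.008,.0435,.105)));S.append((W(.008,-.0435,.105),W(.008,.0435,.105)))
    return S
E
python3 - <<'E'
from ov import *
overlay('pics/d_scene.png','scene',tinseg((.4397,.3144),-.014,.036),(410,160,520,260),7,'pics/d2.png')
E
```

```text
(no output)
```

View pics/d2.png

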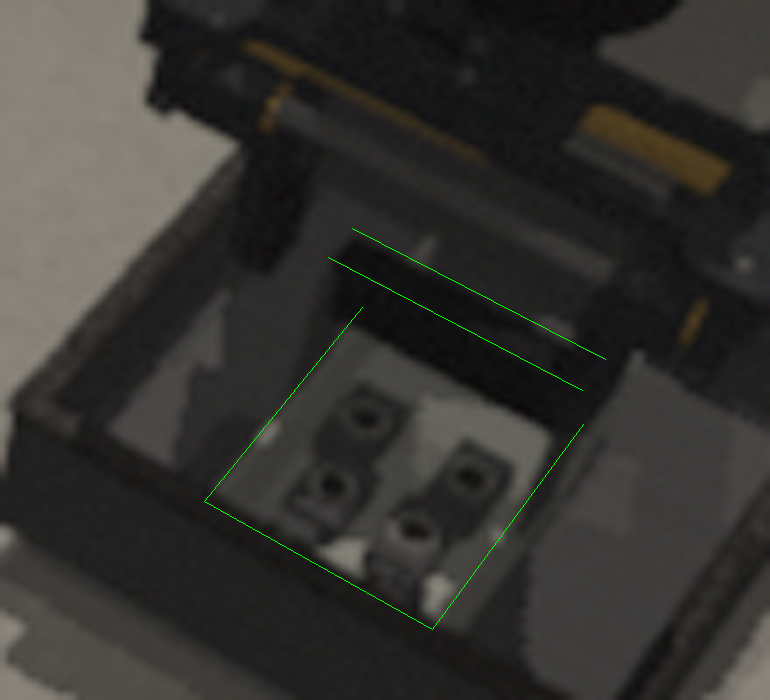

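```bash
python3 - <<'E'
import cv2,numpy as np
b=cv2.imread('pics/d_scene.png')[180:265,420:525]
z=cv2.resize(b,None,fx=7,fy=7,interpolation=cv2.INTER_CUBIC).astype(float)
z=np.clip((z/110)**.6*255,0,255).astype(np.uint8)
cv2.imwrite('pics/d3.png',z)
E
```

```text
(no output)
```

View pics/d3.png

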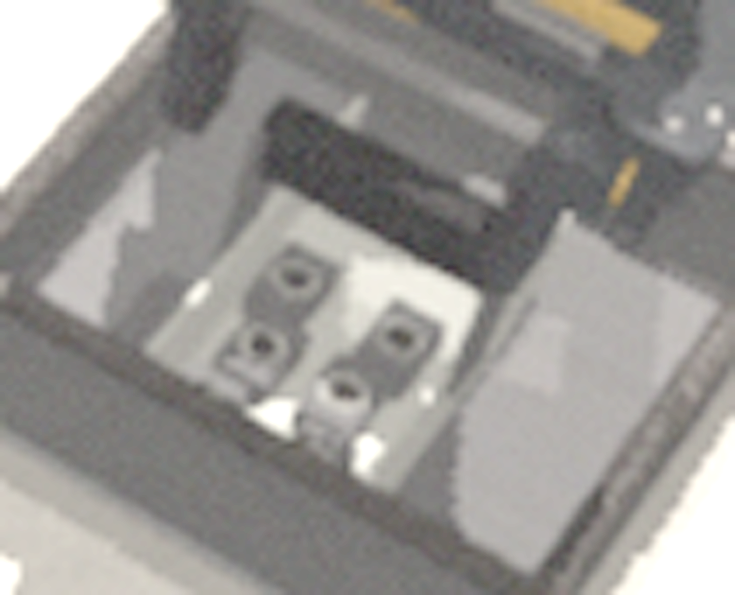

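>>> {"api": "drive_tool", "payload": {
  "steps": [
    [[0,0,-25,0],[0,0,-25,0],[0,0,-25,0],[0,0,-15,0],[0,0,-10,0],[0,0,-10,0],[0,0,-10,0],[0,0,-6,0],[0,0,-5,0],[0,0,0,0],[0,0,0,0]]
  ]
}}

```text
time: 13.15
eef_pos: [0.4927, 0.3144, 0.047]
tool_rot: [3.141, -0.0, 1.557]
wrist_force: [0.6, -0.0, -0.4]
gripper_width: 1.0
```

>>> {"api": "drive_tool", "payload": {
  "steps": [
    [[0,0,0,0],[0,0,0,0],[0,0,0,0],[0,0,0,0],[0,0,0,0],[0,0,0,0],[0,0,2,0],[0,0,2,0],[0,0,2,0],[0,0,2,0],[0,0,2,0],[0,0,0,0]]
  ],
  "jaw": 1,
  "newtons": 10
}}

```text
time: 14.65
eef_pos: [0.4926, 0.3144, 0.0569]
tool_rot: [3.141, -0.0, 1.557]
wrist_force: [-0.1, -0.1, -2.5]
gripper_width: 0.911
```

```bash
cat > e.py <<'E'
from h import *
import sys
k=sys.argv[1]
s=snap('scene',k); t=snap('top',k)
z=np.hstack([cv2.resize(s[70:290,380:560],None,fx=2.2,fy=2.2),cv2.resize(t[190:350,110:270],None,fx=2.2,fy=484/160)]).astype(float)
cv2.imwrite(f'pics/{k}1.png',np.clip((z/140)**.7*255,0,255).astype(np.uint8)[:,:,::-1])
m=monitor.sense(); print(m['time'],m['wrist_force'],m['moment'])
E
python3 e.py e
```

```text
14.75 [ 0.36595999  0.22736572 -3.25591121] [-0.00974533 -0.15614444 -0.09715566]
```

View pics/e1.png

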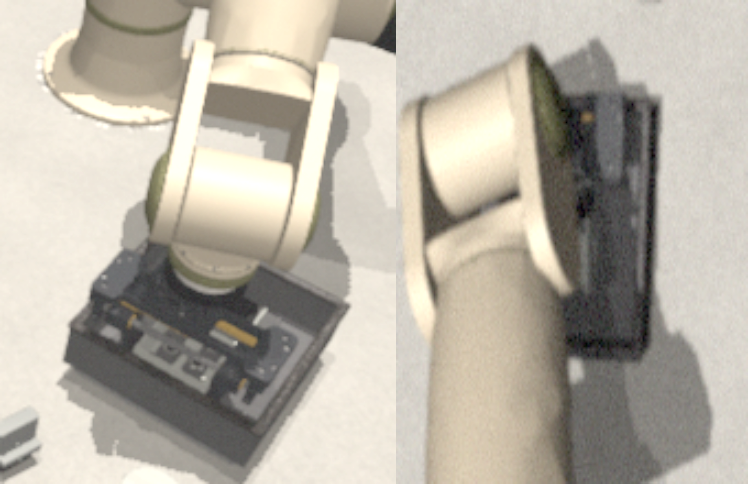

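>>> {"api": "drive_tool", "payload": {
  "steps": [
    [[0,0,2.5,0],[0,0,2.5,0],[0,0,2.5,0],[0,0,2.5,0],[0,0,2.5,0],[0,0,2.5,0],[0,0,2.5,0],[0,0,2.5,0],[0,0,2.5,0],[0,0,2.5,0],[0,0,0,0],[0,0,0,0]]
  ]
}}

```text
time: 16.25
eef_pos: [0.4923, 0.3144, 0.0817]
tool_rot: [-3.141, 0.0, 1.557]
wrist_force: [-3.2, -0.2, -2.3]
gripper_width: 0.906
```

```bash
python3 e.py f
```

```text
16.35 [-3.14904914 -1.21630507 -1.77894474] [ 0.04745114  0.35136779 -0.10115251]
```

View pics/f1.png

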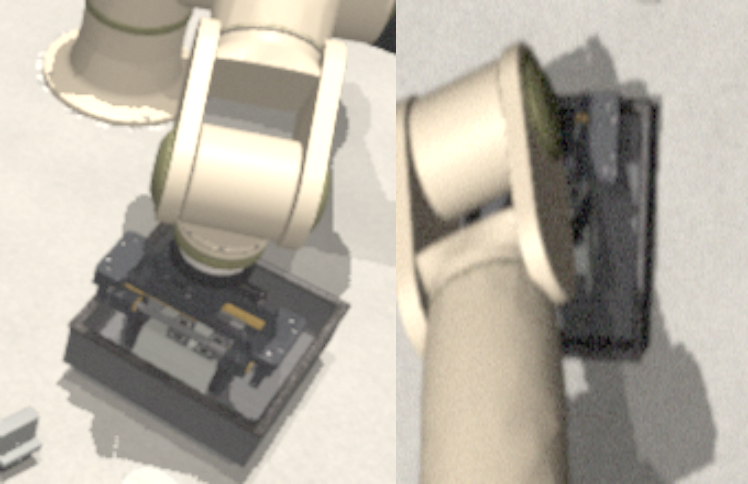

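>>> {"api": "drive_tool", "payload": {
  "steps": [
    [[0,0,2.5,0],[0,0,2.5,0],[0,0,2.5,0],[0,0,2.5,0],[0,0,2.5,0],[0,0,2.5,0],[0,0,0,0],[0,0,0,0]]
  ]
}}

```text
time: 17.35
eef_pos: [0.4933, 0.3144, 0.0973]
tool_rot: [3.139, -0.001, 1.556]
wrist_force: [1.5, -0.7, -1.0]
gripper_width: 0.905
```

```bash
python3 e.py g
```

```text
17.45 [ 1.45444218  1.37643978 -1.32869743] [ 0.04437563 -0.37364802 -0.00848195]
```

View pics/g1.png

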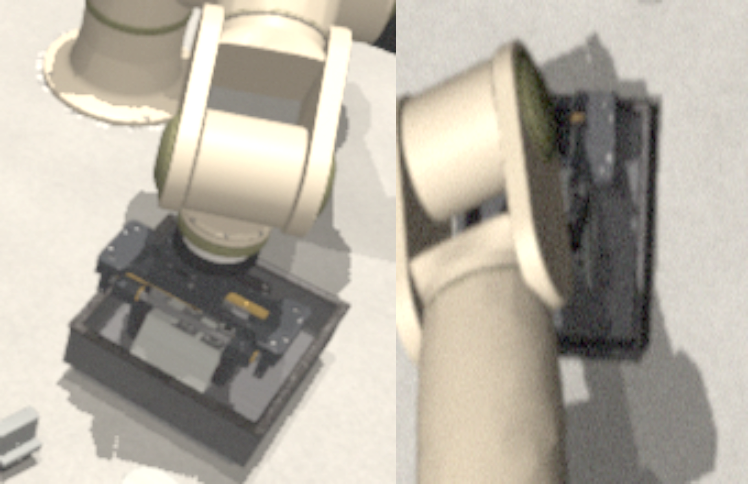

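>>> {"api": "drive_tool", "payload": {
  "steps": [
    [[0,0,2,0],[0,0,2,0],[0,0,2,0],[0,0,2,0],[0,0,2,0],[0,0,2,0],[0,0,2,0],[0,0,0,0],[0,0,0,0],[0,0,0,0],[0,0,0,0]]
  ]
}}

```text
time: 18.82
eef_pos: [0.4927, 0.3144, 0.1108]
tool_rot: [3.141, -0.0, 1.557]
wrist_force: [1.5, 0.7, -0.8]
gripper_width: 0.906
```

```bash
python3 e.py i
```

```text
18.925 [ 1.01211832 -0.74804196 -0.38299174] [ 0.04642994 -0.39672077  0.03256542]
```

View pics/i1.png

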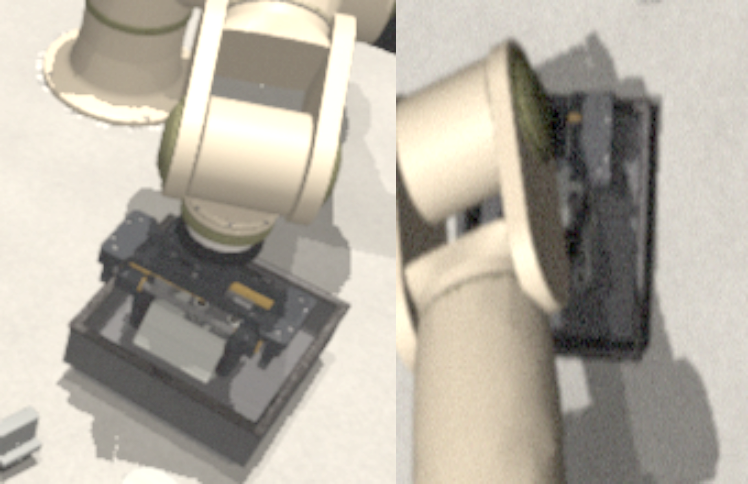

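```bash
cat > tl.py <<'E'
from h import *
import sys
def at_y(u,v,y):
    o,d=ray('scene',u,v); return o+d*(y-o[1])/d[1]
for nm,p,y in(('botL',(137,345),.2744),('botR',(217,383),.3544),('topL',(147,312),.2744),('topR',(228,352),.3544)):
    print(nm,at_y(380+p[0]/2.2,70+p[1]/2.2,y))
E
python3 tl.py
python3 - <<'E'
import cv2,numpy as np
b=cv2.imread('pics/i_scene.png')[190:270,420:520]
z=cv2.resize(b,None,fx=7,fy=7,interpolation=cv2.INTER_CUBIC).astype(float)
z=np.clip((z/130)**.6*255,0,255).astype(np.uint8)
cv2.imwrite('pics/i3.png',z)
E
```

```text
botL [0.49516119 0.2744     0.08301559]
botR [0.45536917 0.3544     0.04367106]
topL [0.49531293 0.2744     0.13455947]
topR [0.46336068 0.3544     0.10263375]
```

View pics/i3.png

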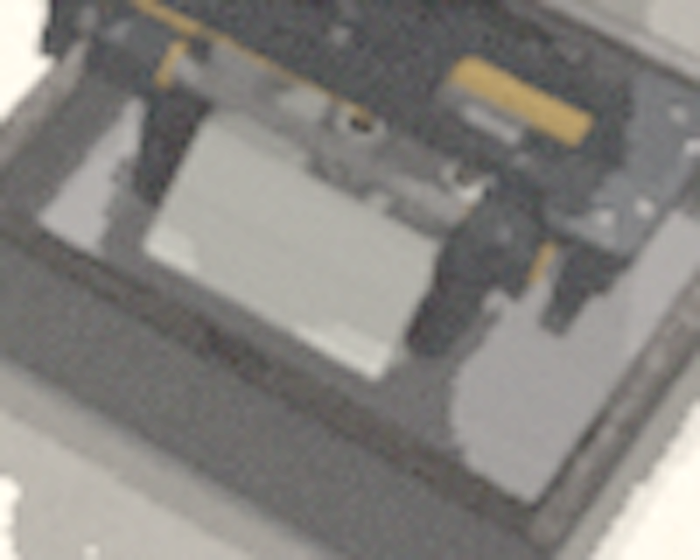

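```bash
cat > tilt.py <<'E'
from h import *
def at_y(u,v,y):
    o,d=ray('scene',u,v); return o+d*(y-o[1])/d[1]
def rear(x0,y0,f,B,T,yc=.3144):
    # B,T: pairs of zoom points (left,right) for bottom & top edges of rear wall
    out=[]
    for P in(B,T):
        m=np.mean(P,0); out.append(at_y(x0+(m[0]+.5)/f-.5,y0+(m[1]+.5)/f-.5,yc))
    d=out[1]-out[0]; print(np.round(out,4),'len',np.hypot(d[0],d[2]),'tilt',np.degrees(np.arctan2(-d[0],d[2])))
E
python3 - <<'E'
from tilt import *
rear(420,190,7,((148,245),(378,378)),((205,112),(440,240)))
E
```

```text
[[0.5108 0.3144 0.104 ]
 [0.4954 0.3144 0.1543]] len 0.052535562923741425 tilt 17.020512628399903
```

```bash
cat > ovt.py <<'E'
from h import *
def tinpts(piv,th,px,pz,yaw=-.014):
    # piv: world point of tin-frame (px, 0, pz above underside); th mouth-down tilt rad
    c,s=np.cos(th),np.sin(th); cy,sy=np.cos(yaw),np.sin(yaw)
    def W(x,y,z):
        a,b=x-px,z-pz; X=c*a-s*b; Zz=s*a+c*b
        return np.array([piv[0]+cy*X-sy*y,piv[1]+sy*X+cy*y,piv[2]+Zz])
    return W
def draw(png,out,crop,f,W,col,gam=True):
    x0,y0,x1,y1=crop
    im=cv2.imread(png) if isinstance(png,str) else png
    z=cv2.resize(im[y0:y1,x0:x1],None,fx=f,fy=f,interpolation=cv2.INTER_CUBIC)
    if gam: z=np.clip((z.astype(float)/130)**.6*255,0,255).astype(np.uint8)
    h=.04
    S=[((70,-h,0),(70,h,0)),((70,-h,45),(70,h,45)),((70,-h,0),(70,-h,45)),((70,h,0),(70,h,45)),((-8,-.0435,105),(-8,.0435,105)),((8,-.0435,105),(8,.0435,105)),((70,-h,45),(-36,-h,45)),((70,h,45),(-36,h,45)),((-78,-h,17),(-78,h,17))]
    for a,b in S:
        P=[tuple(int(round((q-o+.5)*f)) for q,o in zip(proj('scene',W(p[0]/1e3,p[1],p[2]/1e3)),(x0,y0))) for p in(a,b)]
        cv2.line(z,P[0],P[1],col,1)
    cv2.imwrite(out,z)
E
python3 - <<'E'
from ovt import *
for k,th in(('A',17),('B',40)):
    W=tinpts((.4927,.3144,.130),np.radians(th),.053,.030)
    draw('pics/i_scene.png',f'pics/i4{k}.png',(400,180,520,270),6,W,(0,255,0)); print(W(-.078,0,.015), W(0,0,.092))
a=cv2.imread('pics/i4A.png');b=cv2.imread('pics/i4B.png'); cv2.imwrite('pics/i4.png',cv2.resize(np.vstack([a,b]),None,fx=.55,fy=.55))
E
```

```text
[0.3718215  0.31609241 0.07735474] [0.42389555 0.31536333 0.17379519]
[0.40199888 0.3156699  0.03430416] [0.4122547  0.31552631 0.14342701]
```

View pics/i4.png

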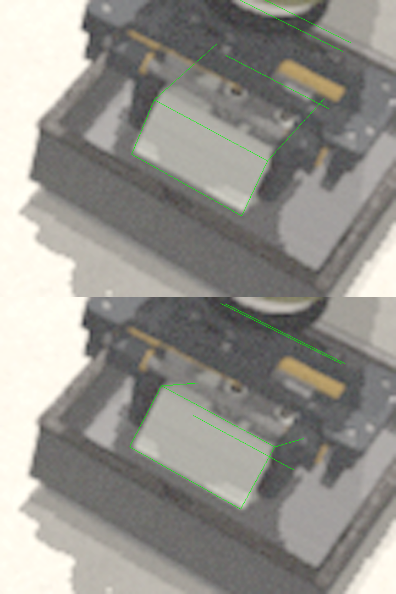

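>>> {"api": "drive_tool", "payload": {
  "steps": [
    [[0,0,2,0],[0,0,2,0],[0,0,2,0],[0,0,2,0],[0,0,2,0],[0,0,2,0],[0,0,2,0],[0,0,0,0],[0,0,0,0],[0,0,0,0],[0,0,0,0]]
  ]
}}

```text
time: 20.3
eef_pos: [0.4927, 0.3144, 0.1249]
tool_rot: [3.141, -0.0, 1.556]
wrist_force: [1.5, 0.5, -0.5]
gripper_width: 0.906
```

```bash
python3 e.py j; python3 - <<'E'
from ovt import *
W=tinpts((.4927,.3144,.1435),np.radians(49),.053,.030)
draw('pics/j_scene.png','pics/j4.png',(400,170,520,270),6,W,(0,255,0)); print(W(-.078,0,.015), W(0,0,.092))
E
```

```text
20.4 [ 2.0344242   0.0459482  -0.65516352] [ 0.08804412 -0.37369784 -0.01381546]
[0.41808422 0.31544469 0.03479216] [0.41114487 0.31554185 0.14417605]
```

View pics/j4.png

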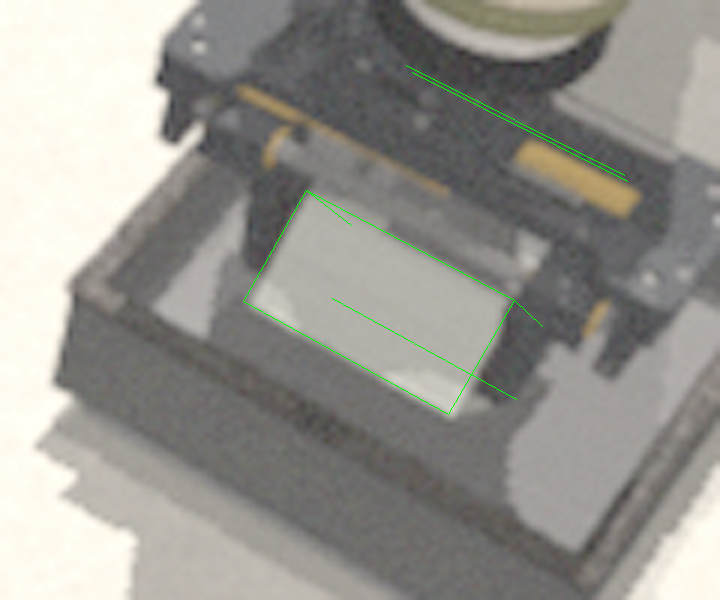

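>>> {"api": "drive_tool", "payload": {
  "steps": [
    [[0,0,0,0],[0,0,0,0],[0,0,0,0],[0,0,0,0],[0,0,2,0],[0,0,2,0],[0,0,2,0],[0,0,2,0],[0,0,2,0],[0,0,0,0],[0,0,0,0],[0,0,0,0],[0,0,0,0]]
  ],
  "jaw": 1,
  "newtons": 55
}}

```text
time: 22.02
eef_pos: [0.4925, 0.3143, 0.1347]
tool_rot: [3.142, -0.0, 1.557]
wrist_force: [0.9, -0.3, -3.6]
gripper_width: 0.904
```

```bash
python3 e.py k; python3 - <<'E'
from ovt import *
W=tinpts((.4927,.3144,.1535),np.radians(49),.053,.030)
draw('pics/k_scene.png','pics/k4.png',(400,170,520,270),6,W,(0,255,0)); print(W(-.078,0,.015), W(0,0,.092))
E
```

```text
22.125 [ 1.1660393  -0.39271829 -3.17996121] [ 0.06601068 -0.51398688  0.0132713 ]
[0.41808422 0.31544469 0.04479216] [0.41114487 0.31554185 0.15417605]
```

View pics/k4.png

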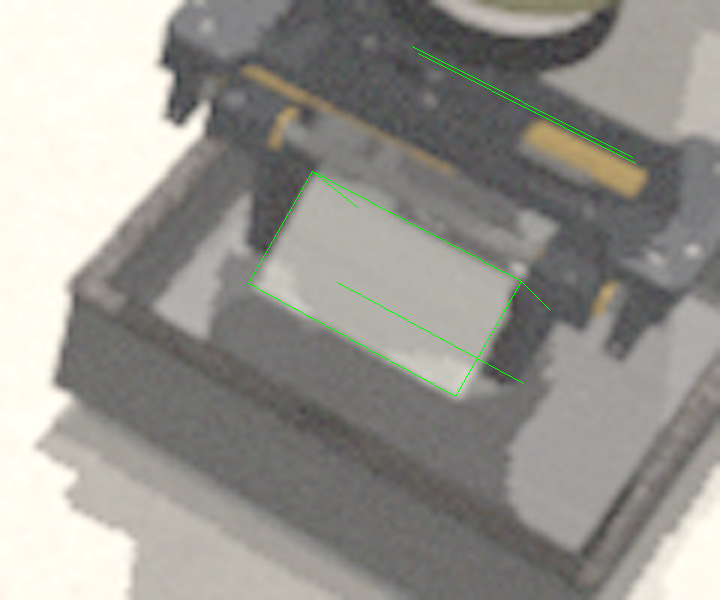

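View pics/k1.png

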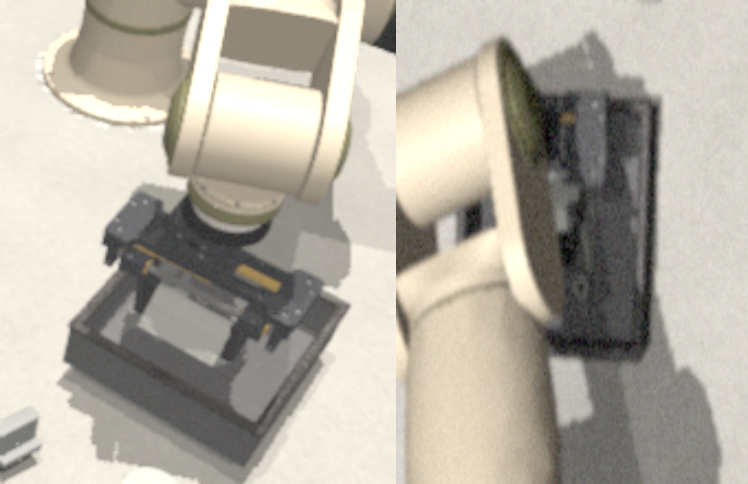

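>>> {"api": "drive_tool", "payload": {
  "steps": [
    [[0,0,2,0],[0,0,3,0],[0,0,3,0],[0,0,3,0],[0,0,3,0],[0,0,3,0],[0,0,3,0],[0,0,0,0],[0,0,0,0],[0,0,0,0],[0,0,0,0],[0,0,0,0],[0,0,0,0],[0,0,0,0],[0,0,0,0],[0,0,0,0],[0,0,0,0],[0,0,0,0]]
  ]
}}

```text
time: 24.38
eef_pos: [0.4925, 0.3143, 0.1547]
tool_rot: [-3.142, -0.0, 1.557]
wrist_force: [0.7, -0.7, -2.4]
gripper_width: 0.904
```

```bash
python3 e.py l; python3 - <<'E'
from ovt import *
W=tinpts((.4927,.3144,.1735),np.radians(49),.053,.030)
draw('pics/l_scene.png','pics/l4.png',(400,160,520,260),6,W,(0,255,0)); print(W(-.078,0,.015), W(0,0,.092))
E
```

```text
24.475 [ 0.04630767  0.1062825  -2.47548629] [ 0.05167076 -0.29495008  0.01235846]
[0.41808422 0.31544469 0.06479216] [0.41114487 0.31554185 0.17417605]
```

View pics/l4.png

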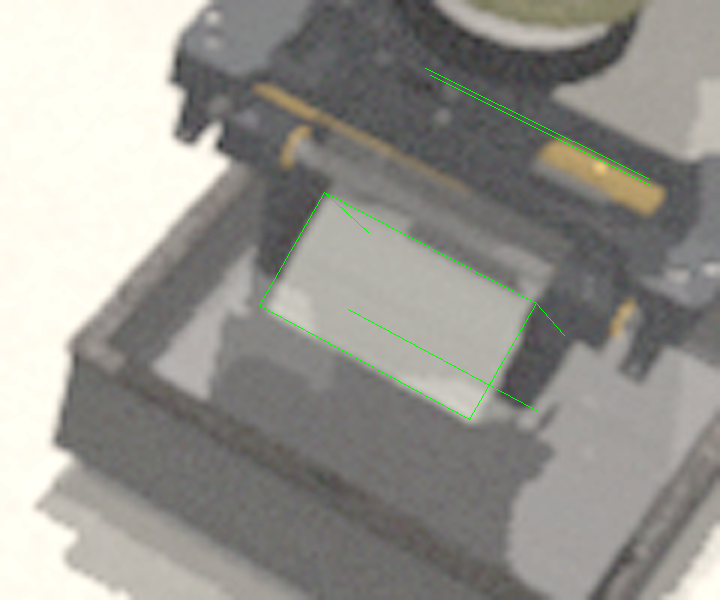

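View pics/l1.png

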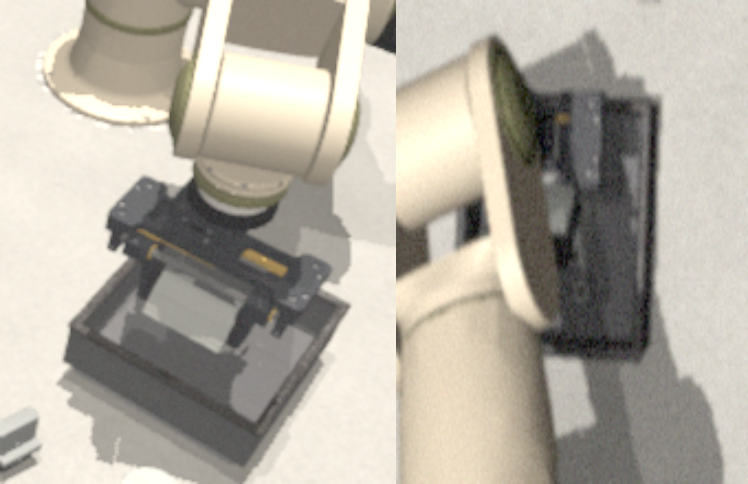

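>>> {"api": "drive_tool", "payload": {
  "steps": [
    [[0,0,0,0],[0,0,0,0],[0,0,0,0],[0,0,0,0],[0,0,10,0],[0,0,15,0],[0,0,15,0],[0,0,15,0],[0,0,5,0],[-2,-10,0,0],[-2,-20,0,0],[-2,-24,0,0],[-2,-24,0,1],[-2,-24,0,1],[-2,-24,0,1],[-2,-24,0,1],[-2,-24,0,1],[-2,-24,0,1]]
  ]
}}

```text
time: 26.72
eef_pos: [0.4738, 0.1151, 0.2142]
tool_rot: [-3.14, -0.0, 1.662]
wrist_force: [0.6, -1.3, -2.1]
gripper_width: 0.903
```

>>> {"api": "drive_tool", "payload": {
  "steps": [
    [[0,-24,0,1],[0,-24,0,1],[0,-24,0,1],[0,-24,0,1],[0,-16,0,1],[0,-8,0,1],[0,0,0,1],[0,0,0,1],[0,0,-10,0],[0,0,-20,0],[0,0,-20,0],[0,0,-20,0],[0,0,-20,0],[0,0,-10,0],[0,0,-5,0],[0,0,0,0],[0,0,0,0]]
  ]
}}

```text
time: 28.85
eef_pos: [0.4748, -0.0037, 0.1102]
tool_rot: [3.141, 0.001, 1.801]
wrist_force: [-0.2, -0.1, -3.5]
gripper_width: 0.902
```

```bash
python3 e.py m; python3 - <<'E'
from ovt import *
s=monitor.sense(); p=s['eef_pos']; print(p,s['tool_rot'])
W=tinpts((p[0],p[1],p[2]+.0187),np.radians(49),.053,.030,s['tool_rot'][2]-np.pi/2)
draw('pics/m_scene.png','pics/m4.png',(280,100,420,240),5,W,(0,255,0)); print(W(-.078,0,.015), W(0,0,.092))
E
```

```text
28.95 [-0.1448271   0.11847643 -2.26984482] [ 0.09558163 -0.26822501 -0.00432183]
[ 0.47471039 -0.00369978  0.11016775] [3.14079144e+00 4.26802885e-04 1.80089328e+00]
[ 0.40205405 -0.02071921  0.02015991] [ 0.39529692 -0.02230204  0.12954381]
```

View pics/m4.png

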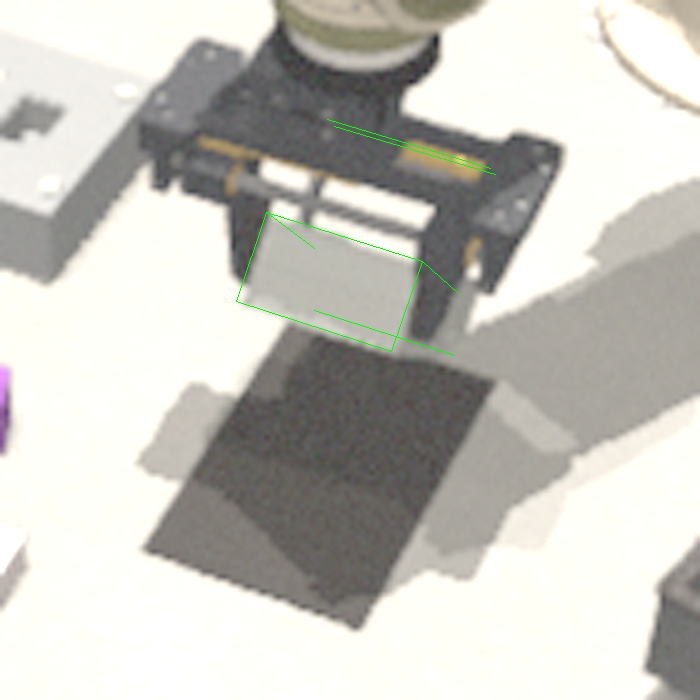

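View pics/m1.png

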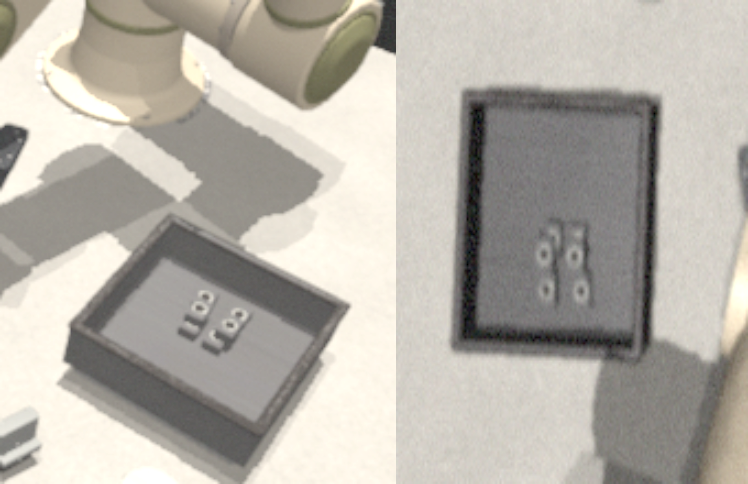

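>>> {"api": "drive_tool", "payload": {
  "steps": [
    [[0,0,-5,0],[0,0,-5,0],[0,0,-3,0],[0,0,-3,0],[0,0,0,0]]
  ]
}}

```text
time: 29.58
eef_pos: [0.4744, -0.0036, 0.0935]
tool_rot: [-3.141, -0.0, 1.801]
wrist_force: [0.2, 0.0, -2.5]
gripper_width: 0.901
```

>>> {"api": "drive_tool", "payload": {
  "steps": [
    [[0,0,0,0],[0,0,0,0],[0,0,0,0],[3.9,0.9,-3.3,0],[3.9,0.9,-3.3,0],[3.9,0.9,-3.3,0],[3.9,0.9,-3.3,0],[3.7,0.9,-4.3,0],[3.7,0.9,-4.3,0],[3.7,0.9,-4.3,0],[3.7,0.9,-4.3,0],[2.9,0.7,-4.9,0],[2.9,0.7,-4.9,0],[0,0,0,0]]
  ],
  "newtons": 10
}}

```text
time: 31.32
eef_pos: [0.5109, 0.005, 0.0532]
tool_rot: [-3.142, -0.0, 1.801]
wrist_force: [-1.1, -0.2, -0.8]
gripper_width: 0.904
```

```bash
python3 e.py n; python3 - <<'E'
from ovt import *
s=monitor.sense(); p=s['eef_pos']; print(p,s['tool_rot'])
W=tinpts((p[0],p[1],p[2]+.0187),np.radians(25),.053,.030,s['tool_rot'][2]-np.pi/2)
draw('pics/n_scene.png','pics/n4.png',(280,100,420,240),5,W,(0,255,0)); print(W(-.078,0,.015), W(0,0,.092))
E
```

```text
31.425 [-0.00667492 -0.30714316 -2.00163637] [ 0.06589423 -0.19241872 -0.01018647]
[0.51078222 0.00495329 0.05351979] [3.14133515e+00 7.01758356e-06 1.80082363e+00]
[ 0.40135543 -0.02067141  0.00326218] [ 0.43850096 -0.01197297  0.1060121 ]
```

View pics/n4.png

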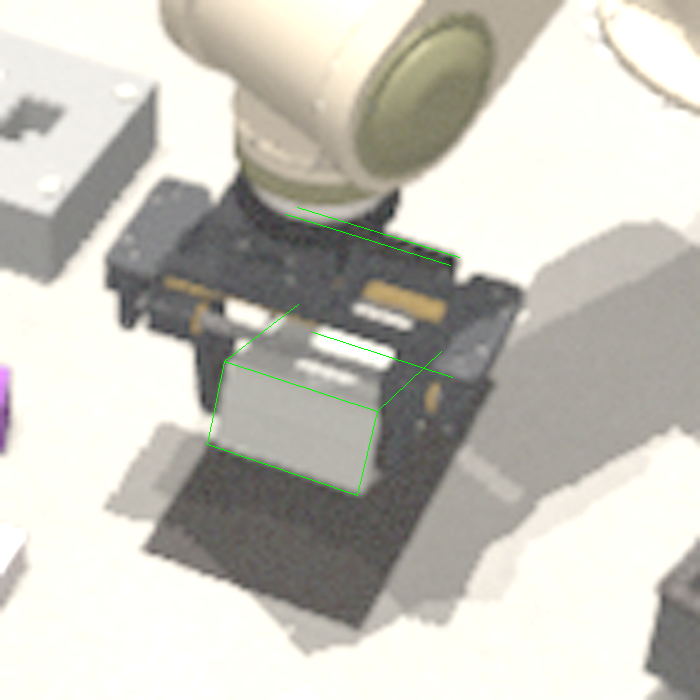

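>>> {"api": "drive_tool", "payload": {
  "steps": [
    [[2.9,0.7,-4.9,0],[2.9,0.7,-4.9,0],[2.2,0.5,-3.4,0],[2.2,0.5,-3.4,0],[2.2,0.5,-3.4,0],[2.2,0.5,-3.4,0],[1.6,0.4,-3.7,0],[1.6,0.4,-3.7,0],[1.6,0.4,-3.7,0],[1.6,0.4,-3.7,0],[0,0,0,0],[0,0,0,0]]
  ]
}}

```text
time: 32.92
eef_pos: [0.5319, 0.0099, 0.0153]
tool_rot: [3.141, 0.0, 1.801]
wrist_force: [0.9, 0.4, -1.8]
gripper_width: 0.91
```

```bash
python3 e.py o; python3 - <<'E'
from ovt import *
s=monitor.sense(); p=s['eef_pos']; print(p,s['tool_rot'])
W=tinpts((p[0],p[1],p[2]+.0187),np.radians(0),.053,.030,s['tool_rot'][2]-np.pi/2)
draw('pics/o_scene.png','pics/o4.png',(280,100,420,240),5,W,(0,255,0)); print(W(-.078,0,.015), W(0,0,.092))
E
```

```text
33.025 [ 0.69916697 -0.74703788 -0.85397219] [ 0.07089204 -0.25554323  0.03712087]
[0.53175296 0.00996231 0.01528902] [3.14136663e+00 5.04217523e-05 1.80087052e+00]
[ 0.40420488 -0.01991221  0.01898902] [ 0.48014954 -0.00212433  0.09598902]
```

View pics/o4.png

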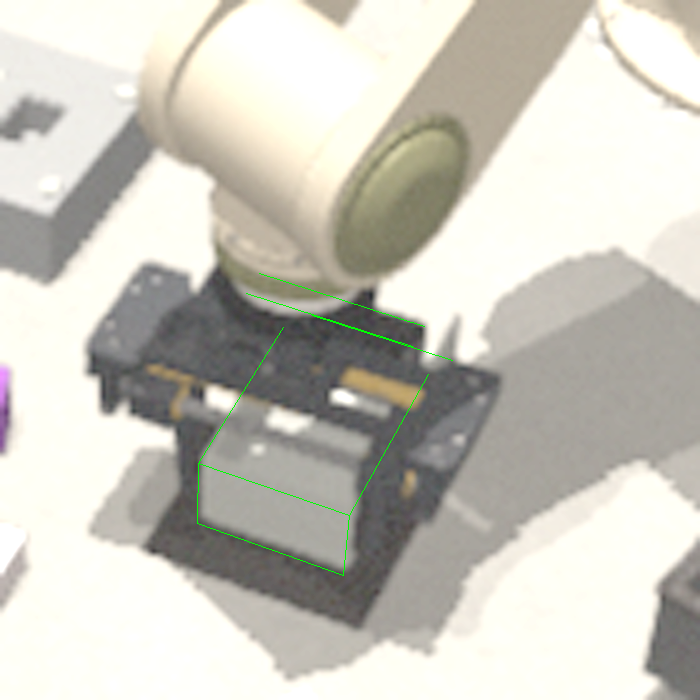

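>>> {"api": "drive_tool", "payload": {
  "steps": [
    [[0,0,-1,0],[0,0,0,0],[0,0,0,0],[0,0,0,0],[0,0,0,0]]
  ]
}}

```text
time: 33.65
eef_pos: [0.5319, 0.01, 0.0149]
tool_rot: [3.141, 0.0, 1.801]
wrist_force: [-2.2, 0.6, 6.9]
gripper_width: 0.906
```

>>> {"api": "drive_tool", "payload": {
  "steps": [
    [[0,0,0,0],[0,0,0,0],[0,0,0,0],[0,0,0,0],[0,0,15,0],[0,0,30,0],[0,0,40,0],[0,0,40,0],[0,0,20,0],[15,8,0,-3],[20,12,0,-4],[20,12,0,-4],[20,12,0,-4],[20,12,0,-4],[20,12,0,-4],[19,11,0,-3.6],[0,0,0,0],[0,0,0,0]]
  ],
  "jaw": -1
}}

```text
time: 35.9
eef_pos: [0.6651, 0.0886, 0.1598]
tool_rot: [-3.141, 0.0, 1.338]
wrist_force: [-0.8, 0.4, -0.4]
gripper_width: 0.996
```

```bash
python3 e.py p; python3 - <<'E'
from ovt import *
W=tinpts((.4801,-.0021,.003),0,.0,.0,.230)
draw('pics/p_scene.png','pics/p4.png',(240,130,400,290),4.5,W,(0,255,0))
E
```

```text
36.0 [0.20150813 0.22092875 0.05790151] [ 0.0065464  -0.14466843  0.01782336]
```

View pics/p4.png

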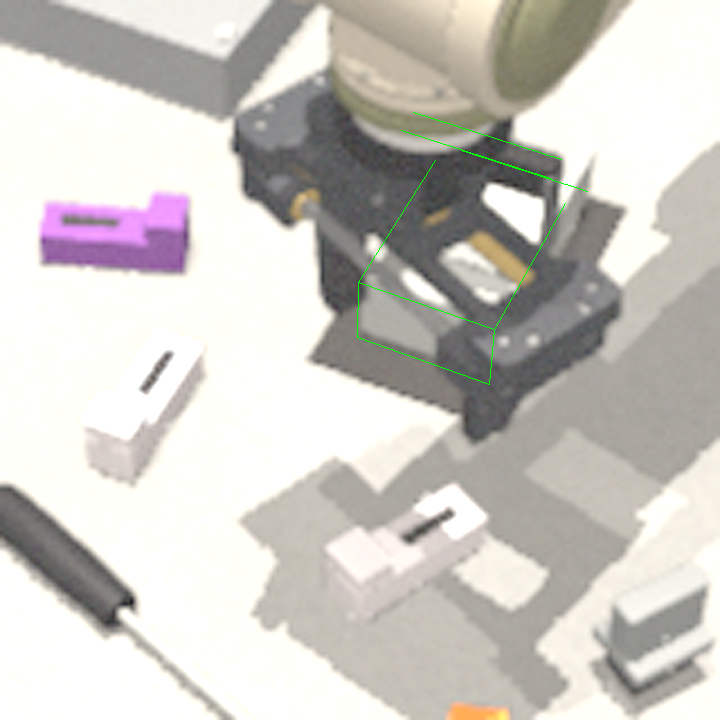

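View pics/p_top.png

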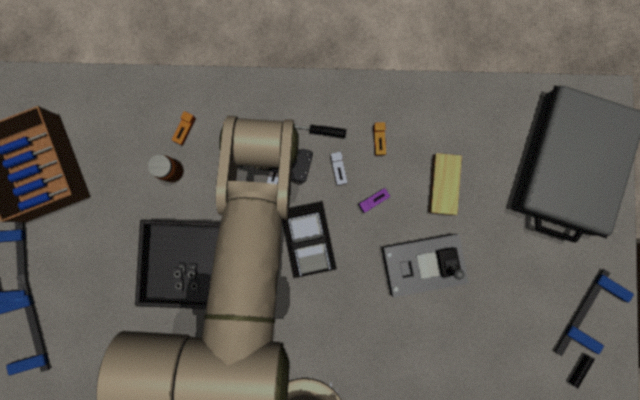

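```bash
python3 - <<'E'
from h import *
for nm,a,b in(('s1',(150,108),(488,408)),('s2',(614,92),(113,192))):
    P,e=tri('top',(260+a[0]/8,145+a[1]/8),'scene',(250+b[0]/7,195+b[1]/7)); print(nm,np.round(P,4),e)
# slot marks on body top: slot centers
for nm,a,b in(('s1slot',(114,243),(596,362)),('s2slot',(641,228),(173,122))):
    P,e=tri('top',(260+a[0]/8,145+a[1]/8),'scene',(250+b[0]/7,195+b[1]/7)); print(nm,np.round(P,4),e)
E
```

```text
s1 [0.6937 0.0804 0.0322] 0.0035204850504811946
s2 [ 0.7017 -0.0739  0.0326] 0.0042317518996598195
s1slot [0.6499 0.0921 0.0203] 0.002854957981104035
s2slot [ 0.6582 -0.0849  0.0209] 0.002751898902069688
```

>>> {"api": "drive_tool", "payload": {
  "steps": [
    [[0,0,-30,0],[0,0,-30,0],[0,0,-30,0],[0,0,-25,0],[0,0,-20,0],[0,0,-10,0],[0,0,-8,0],[0,0,0,0]]
  ]
}}

```text
time: 37.0
eef_pos: [0.6657, 0.0889, 0.0063]
tool_rot: [-3.141, 0.0, 1.337]
wrist_force: [1.1, 0.1, 0.1]
gripper_width: 0.997
```

>>> {"api": "drive_tool", "payload": {
  "steps": [
    [[0,0,0,0],[0,0,0,0],[0,0,0,0],[0,0,0,0],[0,0,0,0],[0,0,0,0],[0,0,0,0]]
  ],
  "jaw": 1,
  "newtons": 40
}}

```text
time: 37.88
eef_pos: [0.6657, 0.089, 0.0063]
tool_rot: [-3.142, 0.0, 1.337]
wrist_force: [-0.8, 0.0, -0.0]
gripper_width: 0.31
```

>>> {"api": "drive_tool", "payload": {
  "steps": [
    [[0,0,14,0],[0,0,30,0],[0,0,40,0],[0,0,40,0],[0,0,20,0],[-10,15,0,1],[-20,27,0,1.5],[-25,34,0,1.5],[-25,34,0,1.5],[-25,34,0,1.5],[-25,34,0,1.5],[-25,34,0,1.5],[-25,34,0,1.5],[-20,27,0,1],[-6,8,0,0],[0,0,0,0],[0,0,0,0]]
  ]
}}

```text
time: 40.0
eef_pos: [0.4601, 0.3691, 0.15]
tool_rot: [-3.141, 0.0, 1.554]
wrist_force: [0.0, -0.3, -2.3]
gripper_width: 0.313
```

```bash
python3 - <<'E'
from h import *
m=cv2.imread('pics/m_top.png'); 
z=cv2.resize(m[210:315,130:235],None,fx=7,fy=7,interpolation=cv2.INTER_CUBIC).astype(float)
z=np.clip((z/110)**.6*255,0,255).astype(np.uint8)
for X,Y in [(x,y) for x in(.34,.38,.42,.46,.50) for y in (.23,.27,.31,.35,.39)]:
    u,v=proj('top',(X,Y,.036)); cv2.circle(z,(int((u-130+.5)*7),int((v-210+.5)*7)),2,(0,255,0) if Y!=.31 else (0,0,255),-1)
cv2.imwrite('pics/m5.png',z)
snap('scene','q');snap('top','q');print(monitor.sense()['eef_pos'])
E
```

```text
[0.46025815 0.36916222 0.15020589]
```

View pics/m5.png

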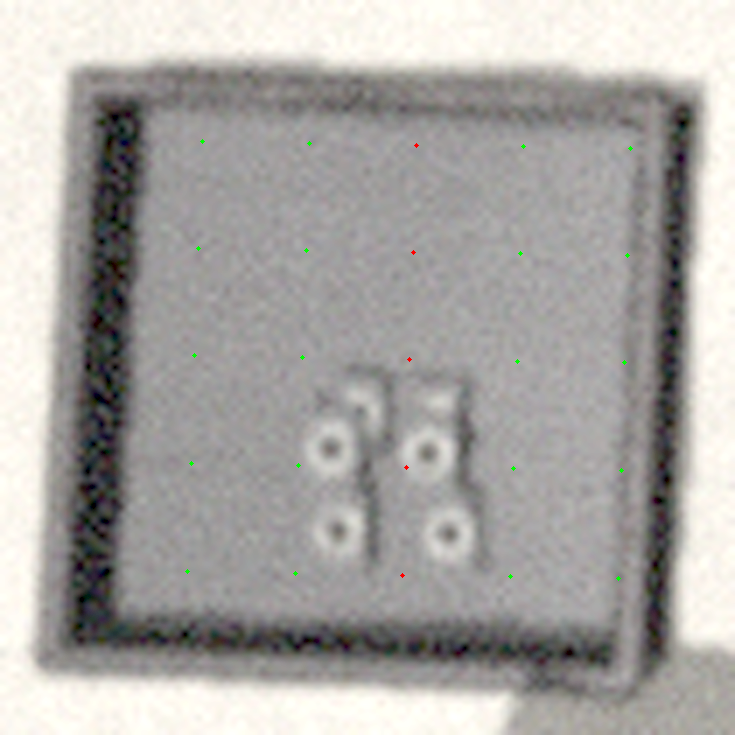

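View pics/q_scene.png

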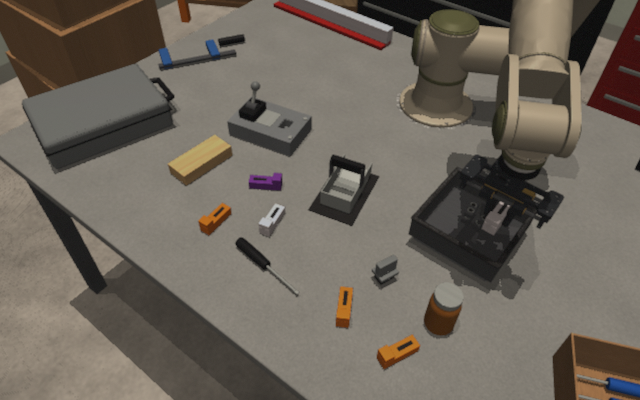

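>>> {"api": "drive_tool", "payload": {
  "steps": [
    [[0,0,-20,0],[0,0,-25,0],[0,0,-25,0],[0,0,-15,0],[0,0,-10,0],[0,0,-6,0],[0,0,-4,0],[0,0,0,0]]
  ]
}}

```text
time: 41.1
eef_pos: [0.4598, 0.37, 0.0455]
tool_rot: [3.141, -0.0, 1.555]
wrist_force: [-0.2, -0.1, -1.2]
gripper_width: 0.315
```

>>> {"api": "drive_tool", "payload": {
  "steps": [
    [[0,0,0,0],[0,0,0,0],[0,0,0,0],[0,0,0,0],[0,0,20,0],[0,0,30,0],[0,0,40,0],[0,0,30,0],[20,-40,0,2],[25,-50,0,2],[25,-55,0,2],[25,-55,0,2],[25,-55,0,2],[25,-55,0,2],[25,-55,0,2],[25,-50,0,0],[18,-36,0,0],[0,0,0,0],[0,0,0,0]]
  ],
  "jaw": 0.1
}}

```text
time: 43.48
eef_pos: [0.6724, -0.0803, 0.1652]
tool_rot: [-3.141, -0.001, 1.8]
wrist_force: [-0.3, 0.2, 0.8]
gripper_width: 0.452
```

```bash
python3 e.py r; python3 -c "
from h import *
print(monitor.sense()['eef_pos'])"
```

```text
43.575 [-0.38488053 -0.44791975  0.15109167] [ 0.08926739 -0.15749642  0.03720777]
[ 0.6724461  -0.07979152  0.16555017]
```

View pics/r_scene.png

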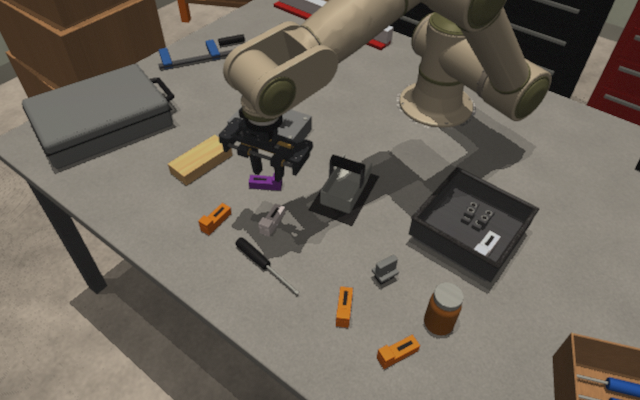

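View pics/r_top.png

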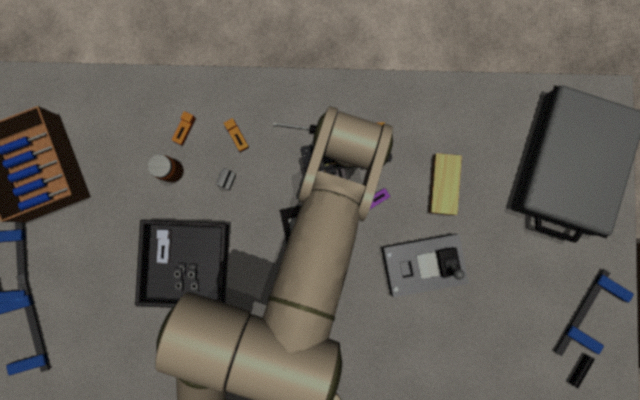

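```bash
python3 -c "
import cv2,numpy as np
a=cv2.imread('pics/a_scene.png');b=cv2.imread('pics/r_scene.png')
c=(slice(190,250),slice(240,310))
z=np.hstack([cv2.resize(i[c],None,fx=5,fy=5,interpolation=2) for i in(a,b)])
cv2.imwrite('pics/r5.png',np.clip(z*1.5,0,255))"
```

```text
[ WARN:0@0.065] global loadsave.cpp:1063 imwrite_ Unsupported depth image for selected encoder is fallbacked to CV_8U.
```

View pics/r5.png

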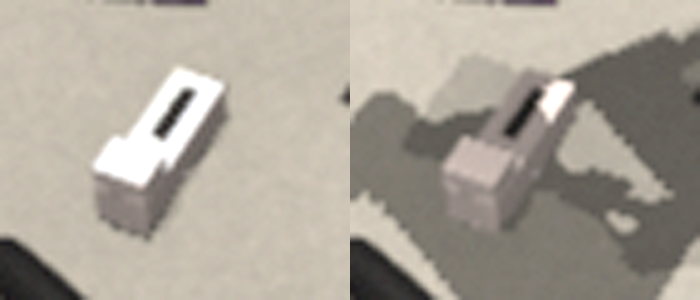

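>>> {"api": "drive_tool", "payload": {
  "steps": [
    [[1,0,-30,0],[0,0,-30,0],[0,0,-30,0],[0,0,-30,0],[0,0,-20,0],[0,0,-11,0],[0,0,-8,0],[0,0,0,0]]
  ],
  "jaw": -0.5
}}

```text
time: 44.58
eef_pos: [0.6738, -0.081, 0.0064]
tool_rot: [3.142, 0.0, 1.799]
wrist_force: [-0.0, 0.3, -0.8]
gripper_width: 0.751
```

>>> {"api": "drive_tool", "payload": {
  "steps": [
    [[0,0,0,0],[0,0,0,0],[0,0,0,0],[0,0,0,0],[0,0,0,0],[0,0,0,0],[0,0,14,0],[0,0,30,0],[0,0,40,0],[0,0,40,0],[0,0,20,0],[0,0,0,0]]
  ],
  "jaw": 1
}}

```text
time: 46.08
eef_pos: [0.6742, -0.0813, 0.1524]
tool_rot: [3.139, 0.002, 1.799]
wrist_force: [0.3, 0.3, -1.8]
gripper_width: 0.316
```

>>> {"api": "drive_tool", "payload": {
  "steps": [
    [[-10,16,0,-1],[-20,32,0,-1],[-25,40,0,-2],[-25,40,0,-2],[-25,40,0,-2],[-25,40,0,-2],[-25,40,0,-2],[-25,40,0,-1],[-20,34,0,-1],[-10,16,0,0],[-4,8,0,0],[0,0,0,0],[0,0,-20,0],[0,0,-25,0],[0,0,-25,0],[0,0,-17,0],[0,0,-10,0],[0,0,-6,0],[0,0,-4,0],[0,0,0,0]]
  ]
}}

```text
time: 48.58
eef_pos: [0.4598, 0.2649, 0.0434]
tool_rot: [3.141, -0.0, 1.555]
wrist_force: [-0.2, 0.3, -1.8]
gripper_width: 0.318
```

>>> {"api": "drive_tool", "payload": {
  "steps": [
    [[0,0,0,0],[0,0,0,0],[0,0,0,0],[0,0,0,0],[0,0,20,0],[0,0,30,0],[0,0,40,0],[0,0,30,0],[20,-5,0,-2],[25,-6,0,-3],[25,-6,0,-3],[25,-6,0,-3],[25,-6,0,-3],[25,-6,0,-2.6],[20,-5,0,-2],[13,-4,0,0],[0,0,0,0],[0,0,0,0]]
  ],
  "jaw": 0.1
}}

```text
time: 50.82
eef_pos: [0.6372, 0.2212, 0.1632]
tool_rot: [-3.141, 0.0, 1.23]
wrist_force: [-1.1, 0.4, 0.4]
gripper_width: 0.449
```

```bash
python3 e.py s; python3 - <<'E'
from h import *
b=cv2.imread('pics/s_scene.png'); print(monitor.sense()['eef_pos'],monitor.sense()['tool_rot'])
z=cv2.resize(b[180:300,350:550],None,fx=4,fy=4,interpolation=2)
cv2.imwrite('pics/s5.png',np.clip(z.astype(float)*1.6,0,255).astype(np.uint8))
E
```

```text
50.925 [ 0.15583762 -0.06659051 -0.34568757] [ 0.01887418 -0.16650997  0.01585959]
[0.63722792 0.22123484 0.16349632] [-3.14153473e+00  2.15144110e-06  1.23059053e+00]
```

View pics/s5.png

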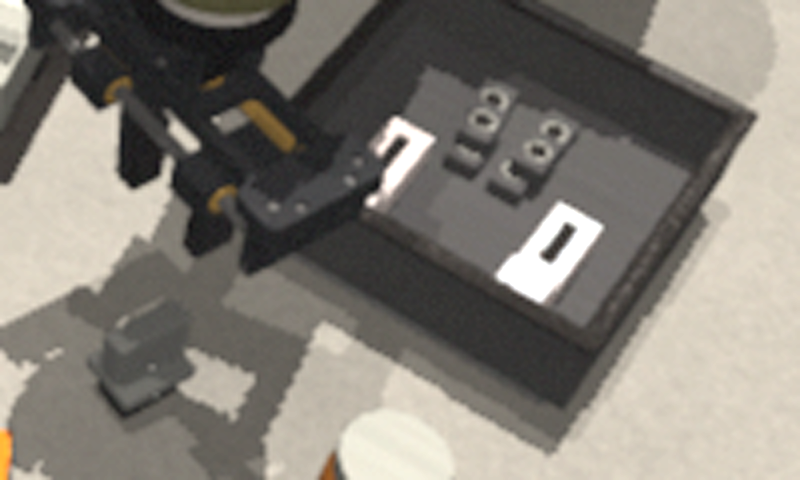

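View pics/s_top.png

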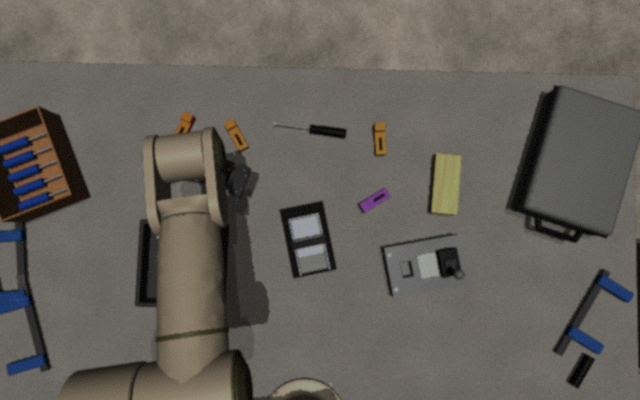

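>>> {"api": "drive_tool", "payload": {
  "steps": [
    [[1,-0.5,-30,0],[0,0,-30,0],[0,0,-30,0],[0,0,-20,0],[0,0,-10,0],[0,0,-6,0],[0,0,0,0]]
  ]
}}

```text
time: 51.8
eef_pos: [0.6389, 0.2205, 0.0377]
tool_rot: [3.141, -0.0, 1.23]
wrist_force: [-0.1, -0.2, 0.2]
gripper_width: 0.455
```

```bash
python3 e.py t; python3 - <<'E'
from h import *
b=cv2.imread('pics/t_scene.png'); print(monitor.sense()['eef_pos'],monitor.sense()['tool_rot'])
z=cv2.resize(b[220:300,340:440],None,fx=7,fy=7,interpolation=2)
cv2.imwrite('pics/t5.png',np.clip(z.astype(float)*2,0,255).astype(np.uint8))
E
```

```text
51.9 [ 0.55773333  0.30507764 -0.81541219] [-0.00570018 -0.11080165  0.06106179]
[0.63908292 0.22053372 0.03814448] [ 3.14044251e+00 -6.43952914e-04  1.23019820e+00]
```

View pics/t5.png

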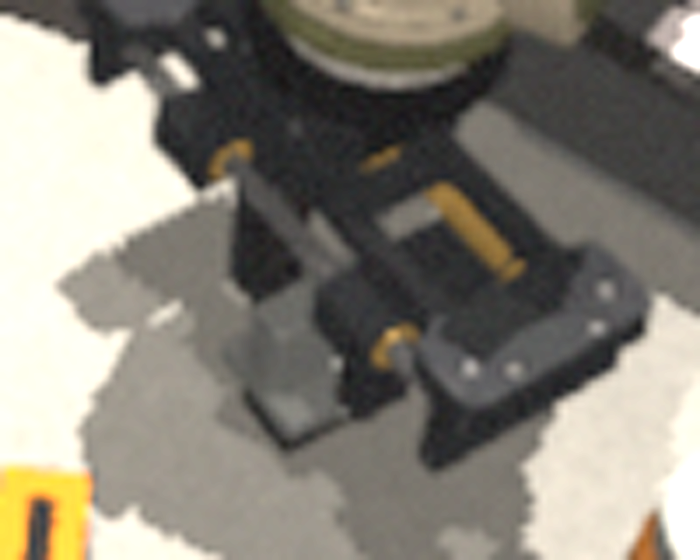

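>>> {"api": "drive_tool", "payload": {
  "steps": [
    [[0,0,0,0],[0,0,0,0],[0,0,0,0],[0,0,0,0],[0,0,0,0],[0,0,0,0]]
  ],
  "jaw": 1,
  "newtons": 15
}}

```text
time: 52.65
eef_pos: [0.6388, 0.2205, 0.0375]
tool_rot: [3.141, -0.0, 1.23]
wrist_force: [-0.0, 1.0, 2.2]
gripper_width: 0.18
```

>>> {"api": "drive_tool", "payload": {
  "steps": [
    [[0,0,0,0],[0,0,0,0],[0,0,0,0],[0,0,0,0],[0,0,20,0],[0,0,20,0],[0,0,20,0],[0,0,0,-10],[0,0,0,-10],[0,0,0,-10],[0,0,0,-10],[0,0,0,-10],[0,0,0,-10],[0,0,0,-10],[0,0,0,-10],[0,0,0,-10],[0,0,0,0],[0,0,0,0]]
  ],
  "jaw": -0.7
}}

```text
time: 54.9
eef_pos: [0.6388, 0.2204, 0.0979]
tool_rot: [-3.141, -0.0, -0.337]
wrist_force: [0.7, -0.6, 0.3]
gripper_width: 0.851
```

```bash
python3 e.py u; python3 - <<'E'
from h import *
b=cv2.imread('pics/u_scene.png'); print(monitor.sense()['eef_pos'],monitor.sense()['tool_rot'])
z=cv2.resize(b[220:300,340:440],None,fx=7,fy=7,interpolation=2)
cv2.imwrite('pics/u5.png',np.clip(z.astype(float)*2,0,255).astype(np.uint8))
E
```

```text
55.0 [-0.20292723 -0.06425516 -0.0549667 ] [-0.02753857 -0.07338064  0.02696827]
[0.63872776 0.22045382 0.09760531] [-3.14150604e+00 -2.00867364e-04 -3.38485697e-01]
```

View pics/u5.png

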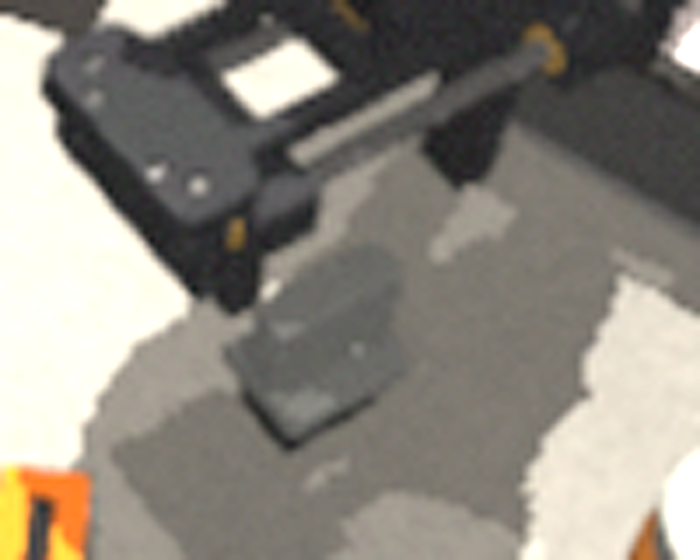

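>>> {"api": "drive_tool", "payload": {
  "steps": [
    [[0,0,-20,0],[0,0,-20,0],[0,0,-15,0],[0,0,-5,0],[0,0,0,0],[0,0,0,0]]
  ]
}}

```text
time: 55.75
eef_pos: [0.6391, 0.2205, 0.038]
tool_rot: [-3.141, -0.001, -0.341]
wrist_force: [-0.6, -1.0, 0.0]
gripper_width: 0.847
```

>>> {"api": "drive_tool", "payload": {
  "steps": [
    [[0,0,0,0],[0,0,0,0],[0,0,0,0],[0,0,0,0],[0,0,0,0],[0,0,0,0],[0,0,0,0],[0,0,0,0],[0,0,10,0],[0,0,20,0],[0,0,30,0],[0,0,40,0],[0,0,20,0],[0,0,0,0]]
  ],
  "jaw": 1,
  "newtons": 40
}}

```text
time: 57.5
eef_pos: [0.6394, 0.2206, 0.16]
tool_rot: [-3.14, -0.004, -0.341]
wrist_force: [0.3, -0.3, -1.6]
gripper_width: 0.541
```

```bash
python3 - <<'E'
import numpy as np,cv2
for n,ks in(('top',['a','j','m','r','s','t','u','l','k']),('scene',['a','j','l','k','s','t','u'])):
    im=np.mean([cv2.imread(f'pics/{k}_{n}.png').astype(float) if cv2.imread(f'pics/{k}_{n}.png') is not None else np.nan for k in ks],0) if 0 else np.median([cv2.imread(f'pics/{k}_{n}.png').astype(float) for k in ks],0)
    cv2.imwrite(f'pics/avg_{n}.png',im.astype(np.uint8))
    y0,y1,x0,x1=(252,285,392,420) if n=='top' else (108,140,270,305)
    z=cv2.resize(im[y0:y1,x0:x1],None,fx=20,fy=18,interpolation=2) if 0 else cv2.resize(im[y0:y1,x0:x1],None,fx=18,fy=18,interpolation=2)
    cv2.imwrite(f'pics/sk_{n}.png',np.clip((z-20)*2,0,255).astype(np.uint8))
E
```

```text
(no output)
```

View pics/sk_top.png

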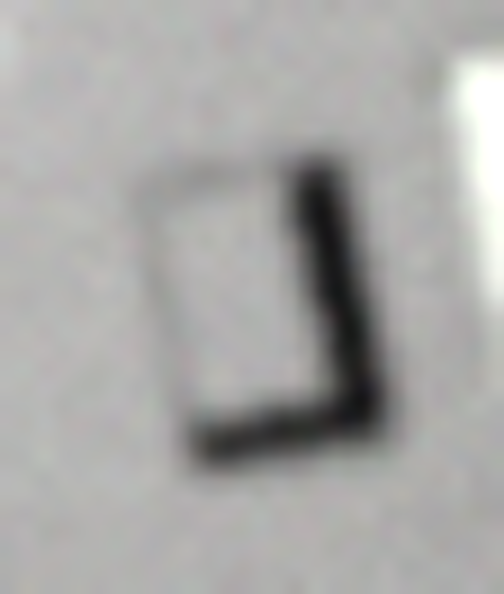

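View pics/sk_scene.png

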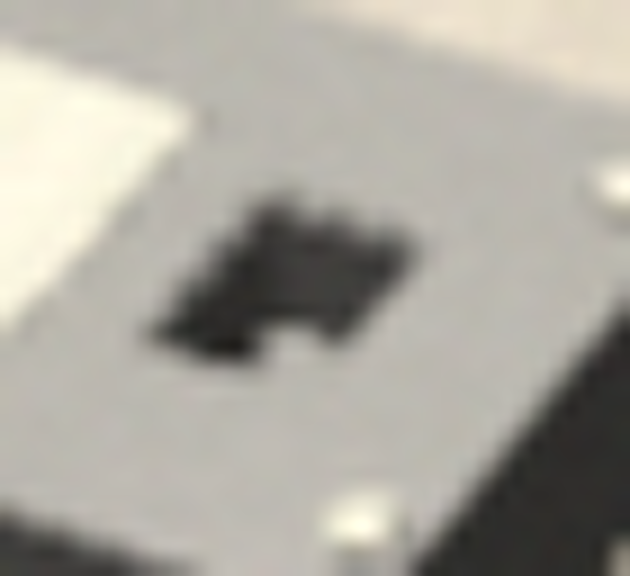

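```bash
python3 - <<'E'
from h import *
print(tri('top',(406.31,268.75),'scene',(285.25,123.5)), plane('top',406.31,268.75,.05),plane('scene',285.25,123.5,.05))
P=lambda p:plane('top',392+(p[0]+.5)/18-.5,252+(p[1]+.5)/18-.5,.05)
q=[P(p) for p in((142,187),(342,155),(390,430),(190,463))]
for a,b in((3,0),(2,1),(1,0),(2,3)):
    d=q[b]-q[a];print(np.linalg.norm(d),np.degrees(np.arctan2(d[1],d[0])))
E
```

```text
(array([ 0.40960283, -0.25991227,  0.04900831]), np.float64(0.0006393540616913897)) [ 0.40987699 -0.25996062  0.05      ] [ 0.41034839 -0.25881679  0.05      ]
0.0401764671310767 10.401096099772285
0.04005635846420725 10.367162250726256
0.0294105710939066 99.93862155599983
0.029386123355160155 100.17243754908456
```

>>> {"api": "drive_tool", "payload": {
  "steps": [
    [[-6,-12,10,1],[-12,-26,0,2],[-19,-40,0,2.9],[-20,-42,0,3],[-20,-42,0,3],[-20,-42,0,3],[-20,-42,0,3],[-20,-42,0,3],[-20,-42,0,3],[-20,-42,0,3],[-20,-42,0,3],[-16,-34,0,0],[-10,-20,0,0],[-6,-12,0,0],[0,0,0,0],[0,0,-20,0],[0,0,-20,0],[0,0,-20,0],[0,0,-10,0],[0,0,0,0]]
  ]
}}

```text
time: 60.0
eef_pos: [0.4098, -0.259, 0.0971]
tool_rot: [-3.141, 0.0, 0.182]
wrist_force: [-0.1, 0.6, -0.9]
gripper_width: 0.54
```

```bash
python3 - <<'E'
from h import *
snap('scene','v');snap('top','v');s=monitor.sense();print(s['eef_pos'],s['tool_rot'])
b=cv2.imread('pics/v_scene.png');a=cv2.imread('pics/v_top.png')
z=cv2.resize(b[60:170,215:325],None,fx=6,fy=6,interpolation=2)
cv2.imwrite('pics/v5.png',np.clip(z.astype(float)*1.8,0,255).astype(np.uint8))
z=cv2.resize(a[210:310,360:470],None,fx=4,fy=4,interpolation=2)
cv2.imwrite('pics/v6.png',np.clip(z.astype(float)*1.8,0,255).astype(np.uint8))
E
```

```text
[ 0.41004531 -0.25957181  0.09792588] [ 3.14086431e+00 -5.19648939e-04  1.81630847e-01]
```

View pics/v5.png

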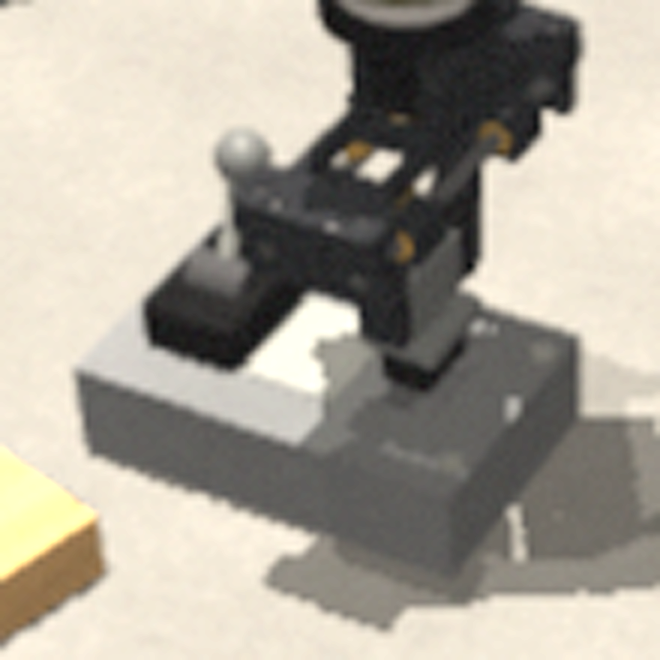

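View pics/v6.png

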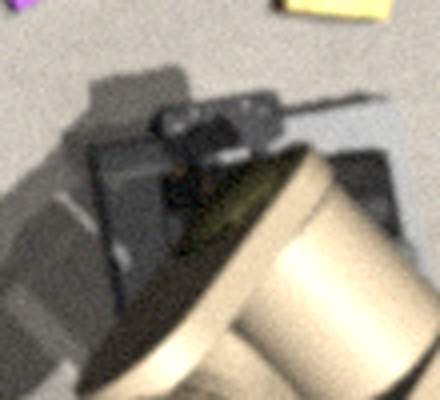

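```bash
python3 - <<'E'
from h import *
a=cv2.imread('pics/v_scene.png');f=12;x0,y0=260,95
z=cv2.resize(a[95:140,260:310],None,fx=f,fy=f,interpolation=2);z=np.clip(z.astype(float)*2.2,0,255).astype(np.uint8)
p=np.array([.410,-.2594,.0979]);yw=.1816;c,s=np.cos(yw),np.sin(yw)
def W(x,y,zz):return (p[0]+c*x-s*y,p[1]+s*x+c*y,p[2]+zz)
def box(hx,hy,z0,z1,col):
    for zz in(z0,z1):
        q=[proj('scene',W(x,y,zz)) for x,y in((-hx,-hy),(hx,-hy),(hx,hy),(-hx,hy))]
        q=np.array([[(u-x0+.5)*f,(v-y0+.5)*f] for u,v in q]).round().astype(int)
        cv2.polylines(z,[q.reshape(-1,1,2)],True,col,1)
box(.024,.019,-.016,-.006,(0,255,0)); box(.018,.012,-.038,-.016,(0,0,255))
cv2.imwrite('pics/v7.png',z)
E
```

```text
(no output)
```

View pics/v7.png

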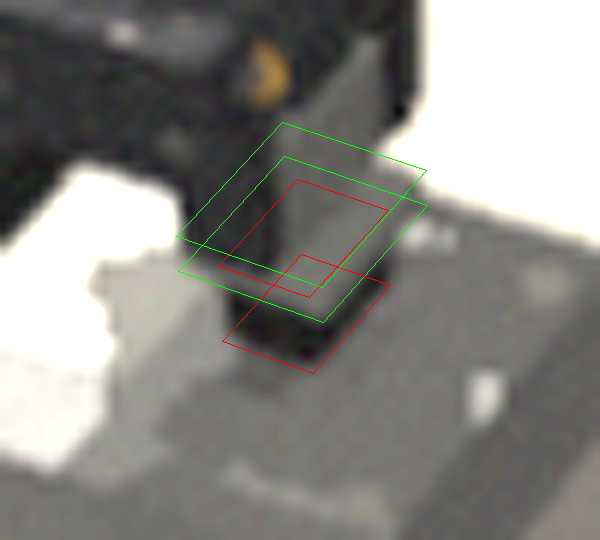

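```bash
cat > kv.py <<'E'
from h import *
import sys
k=sys.argv[1];dx,dy,dz=[float(v) for v in sys.argv[2:5]]
try: a=np.load(f'/tmp/{k}.npy')
except Exception:
    a=np.mean([optics.get_image('scene').astype(float) for _ in range(8)],0)[:,:,::-1]; np.save(f'/tmp/{k}.npy',a)
f=14;x0,y0=262,95
m=monitor.sense(); P=m['eef_pos'];print(P,m['tool_rot'])
z=cv2.resize(a[y0:140,x0:305],None,fx=f,fy=f,interpolation=2);z=np.clip((z/140)**.6*255,0,255).astype(np.uint8)
z2=z.copy()
p=np.array(P)+np.array([dx,dy,dz])/1e3;yw=m['tool_rot'][2];c,s=np.cos(yw),np.sin(yw)
def W(x,y,zz):return (p[0]+c*x-s*y,p[1]+s*x+c*y,p[2]+zz)
def box(hx,hy,z0,z1,col):
    for zz in(z0,z1):
        q=[proj('scene',W(x,y,zz)) for x,y in((-hx,-hy),(hx,-hy),(hx,hy),(-hx,hy))]
        q=np.array([[(u-x0+.5)*f,(v-y0+.5)*f] for u,v in q]).round().astype(int)
        cv2.polylines(z,[q.reshape(-1,1,2)],True,col,1)
box(.024,.019,-.016,-.006,(0,255,0)); box(.018,.012,-.038,-.016,(0,0,255)); box(.024,.008,.028,.028,(255,0,0))
cv2.imwrite(f'pics/kv_{k}.png',cv2.resize(np.hstack([z2,z]),None,fx=.66,fy=.66,interpolation=3))
E
python3 kv.py v8 0 0 0
```

```text
[ 0.40972575 -0.259618    0.09748186] [ 3.14135020e+00 -1.82720143e-04  1.81186850e-01]
```

View pics/kv_v8.png

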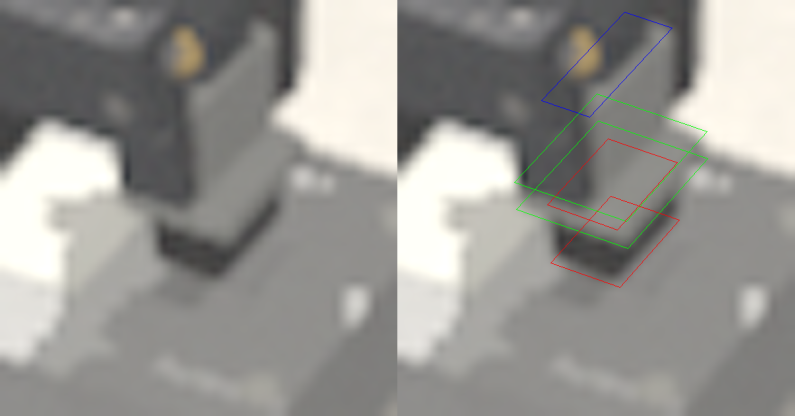

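>>> {"api": "drive_tool", "payload": {
  "steps": [
    [[0,0,-4,0],[0,0,-4,0],[0,0,-2,0],[0,0,-2,0],[0,0,-2,0],[0,0,0,0]]
  ]
}}

```text
time: 61.25
eef_pos: [0.4097, -0.2595, 0.0832]
tool_rot: [-3.141, 0.0, 0.181]
wrist_force: [-0.3, 1.4, -0.4]
gripper_width: 0.538
```

>>> {"api": "drive_tool", "payload": {
  "steps": [
    [[0,0,-2,0],[0,0,-2,0],[0,0,-2,0],[0,0,0,0]]
  ]
}}

```text
time: 61.75
eef_pos: [0.4096, -0.2595, 0.0772]
tool_rot: [-3.141, 0.0, 0.181]
wrist_force: [-0.9, -0.5, -0.4]
gripper_width: 0.543
```

>>> {"api": "drive_tool", "payload": {
  "steps": [
    [[0,0,-2,0],[0,0,-2,0],[0,0,-2,0],[0,0,-2,0],[0,0,0,0]]
  ]
}}

```text
time: 62.38
eef_pos: [0.4096, -0.2595, 0.0692]
tool_rot: [-3.141, 0.0, 0.181]
wrist_force: [-0.9, -0.7, -1.4]
gripper_width: 0.538
```

>>> {"api": "drive_tool", "payload": {
  "steps": [
    [[0,0,-1,0],[0,0,-1,0],[0,0,-1,0],[0,0,-0.5,0],[0,0,0,0],[0,0,0,0]]
  ]
}}

```text
time: 63.12
eef_pos: [0.4097, -0.2596, 0.0659]
tool_rot: [3.142, -0.0, 0.181]
wrist_force: [0.6, -0.4, -1.2]
gripper_width: 0.537
```

>>> {"api": "drive_tool", "payload": {
  "steps": [
    [[0,0,-1,0],[0,0,-1,0],[0,0,0,0],[0,0,0,0]]
  ]
}}

```text
time: 63.62
eef_pos: [0.4098, -0.2597, 0.0653]
tool_rot: [3.141, -0.0, 0.181]
wrist_force: [-5.7, 3.8, 18.9]
gripper_width: 0.54
```

>>> {"api": "drive_tool", "payload": {
  "steps": [
    [[0,0,1,0],[0,0,0,0],[0,0,0,0],[0,0,0,0],[0,0,0,0],[0,0,5,0],[0,0,20,0],[0,0,30,0],[0,0,30,0],[0,0,30,0],[-20,20,0,0],[-20,20,0,0],[0,40,0,0],[0,40,0,0],[0,40,0,0],[0,0,0,0]]
  ],
  "jaw": -0.6
}}

```text
time: 65.62
eef_pos: [0.3695, -0.0979, 0.1802]
tool_rot: [3.141, -0.0, 0.184]
wrist_force: [0.2, 0.4, -0.0]
gripper_width: 0.8
```

```bash
python3 - <<'E'
from h import *
snap('scene','w');snap('top','w');s=monitor.sense();print(s['eef_pos'],s['tool_rot'])
b=cv2.imread('pics/w_scene.png');a=cv2.imread('pics/w_top.png')
z=np.hstack([cv2.resize(b[65:165,215:325],None,fx=3.6,fy=4,interpolation=2),cv2.resize(a[220:310,370:470],None,fx=4,fy=400/90,interpolation=2)])
cv2.imwrite('pics/w5.png',np.clip(z.astype(float)*1.6,0,255).astype(np.uint8))
E
```

```text
[ 0.36987295 -0.09978899  0.18016093] [ 3.14084923e+00 -5.07713546e-04  1.81911435e-01]
```

View pics/w5.png

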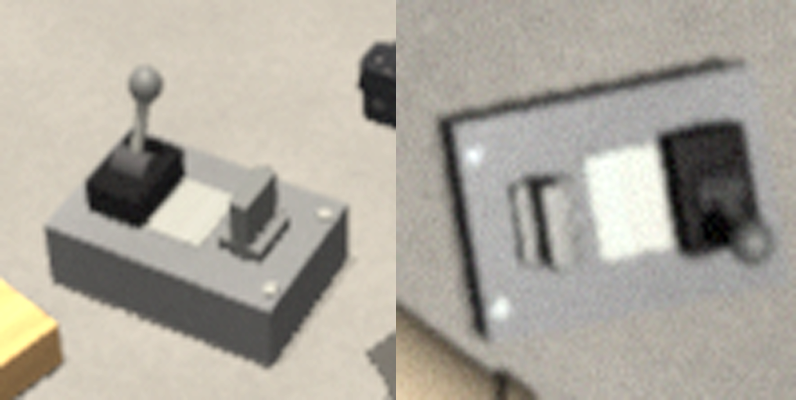

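>>> {"api": "drive_tool", "payload": {
  "steps": [
    [[-1,-15,0,0],[-1,-30,0,0],[-1,-40,0,0],[-1,-40,0,0],[-1,-40,0,0],[-1,-40,0,0],[-1,-35,0,0],[-1,-25,0,0],[-1,-12,0,0],[0,0,0,0],[0,0,-20,0],[0,0,-25,0],[0,0,-20,0],[0,0,-10,0],[0,0,0,0]]
  ],
  "jaw": 1,
  "newtons": 20
}}

```text
time: 67.6
eef_pos: [0.3607, -0.3762, 0.1048]
tool_rot: [-3.141, 0.0, 0.182]
wrist_force: [0.3, 1.1, 0.3]
gripper_width: 0.005
```

```bash
python3 - <<'E'
from h import *
snap('scene','x');snap('top','x')
b=cv2.imread('pics/x_scene.png');a=cv2.imread('pics/x_top.png')
z=np.hstack([cv2.resize(b[45:165,215:325],None,fx=3.6,fy=400/120,interpolation=2),cv2.resize(a[220:310,370:470],None,fx=4,fy=400/90,interpolation=2)])
cv2.imwrite('pics/x5.png',np.clip(z.astype(float)*1.6,0,255).astype(np.uint8))
E
```

```text
(no output)
```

View pics/x5.png

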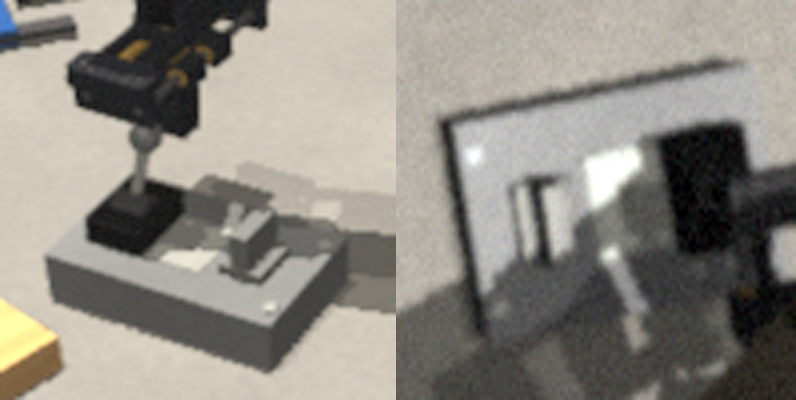

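>>> {"api": "drive_tool", "payload": {
  "steps": [
    [[4.9,0.9,0,0],[4.9,0.9,0,0],[4.9,0.9,0,0],[4.9,0.9,0,0],[4.9,0.9,0,0],[4.9,0.9,0,0],[4.9,0.9,0,0],[4.9,0.9,0,0],[4.9,0.9,0,0],[4.9,0.9,0,0],[4.9,0.9,0,0],[4.9,0.9,0,0],[4.9,0.9,0,0],[0,0,0,0]]
  ]
}}

```text
time: 69.45
eef_pos: [0.4248, -0.3647, 0.1047]
tool_rot: [-3.142, -0.0, 0.182]
wrist_force: [-0.4, 0.8, 0.4]
gripper_width: 0.006
```

>>> {"api": "drive_tool", "payload": {
  "steps": [
    [[2,0.4,0,0],[2,0.4,0,0],[1,0.2,0,0],[0,0,0,0],[0,0,0,0]]
  ]
}}

```text
time: 70.08
eef_pos: [0.4294, -0.3639, 0.1049]
tool_rot: [3.141, -0.0, 0.181]
wrist_force: [-1.1, 0.3, -0.0]
gripper_width: 0.004
```

>>> {"api": "drive_tool", "payload": {
  "steps": [
    [[2,0.4,0,0],[2,0.4,0,0],[1,0.2,0,0],[0,0,0,0]]
  ]
}}

```text
time: 70.58
eef_pos: [0.432, -0.3634, 0.1047]
tool_rot: [-3.14, 0.006, 0.181]
wrist_force: [-17.2, -3.3, 5.2]
gripper_width: 0.0
```

```bash
python3 - <<'E'
from h import *
snap('scene','y');snap('top','y')
b=cv2.imread('pics/y_scene.png');a=cv2.imread('pics/y_top.png')
z=np.hstack([cv2.resize(b[45:165,215:325],None,fx=3.6,fy=400/120,interpolation=2),cv2.resize(a[220:310,370:470],None,fx=4,fy=400/90,interpolation=2)])
cv2.imwrite('pics/y5.png',np.clip(z.astype(float)*1.6,0,255).astype(np.uint8))
E
```

```text
(no output)
```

View pics/y5.png

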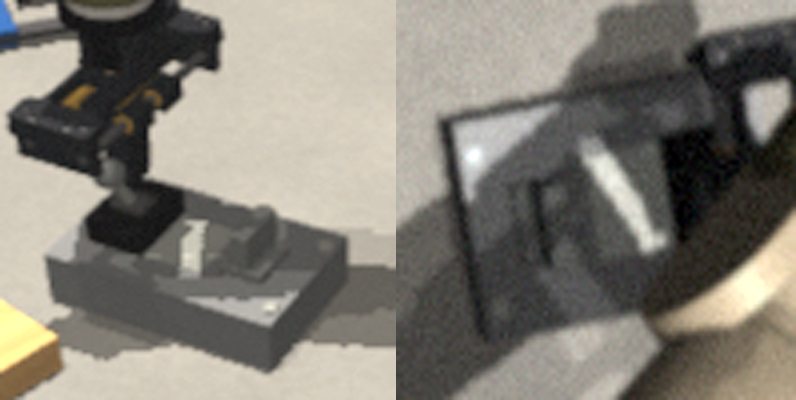

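>>> {"api": "drive_tool", "payload": {
  "steps": [
    [[-5,-1,0,0],[-10,-2,0,0],[-15,-3,0,0],[0,0,20,0],[0,0,30,0],[0,0,30,0],[-10,30,0,0],[-15,50,0,0],[-15,60,0,0],[-15,60,0,0],[0,60,0,0],[0,40,0,0],[0,0,0,0],[0,0,0,0]]
  ]
}}

```text
time: 72.42
eef_pos: [0.3494, -0.0696, 0.1849]
tool_rot: [3.141, -0.0, 0.181]
wrist_force: [-0.6, -1.3, 0.0]
gripper_width: 0.004
```

```bash
python3 - <<'E'
from h import *
snap('scene','f1');snap('top','f1');print(monitor.sense()['wrist_force'],monitor.sense()['eef_pos'])
b=cv2.imread('pics/f1_scene.png');a=cv2.imread('pics/f1_top.png')
z=np.hstack([cv2.resize(b[45:165,215:325],None,fx=3.6,fy=400/120,interpolation=2),cv2.resize(a[220:310,370:470],None,fx=4,fy=400/90,interpolation=2)])
cv2.imwrite('pics/f15.png',np.clip(z.astype(float)*1.6,0,255).astype(np.uint8))
E
```

```text
[ 0.17129768 -0.64503964  0.63416172] [ 0.34940053 -0.06986479  0.18479336]
```

View pics/f15.png

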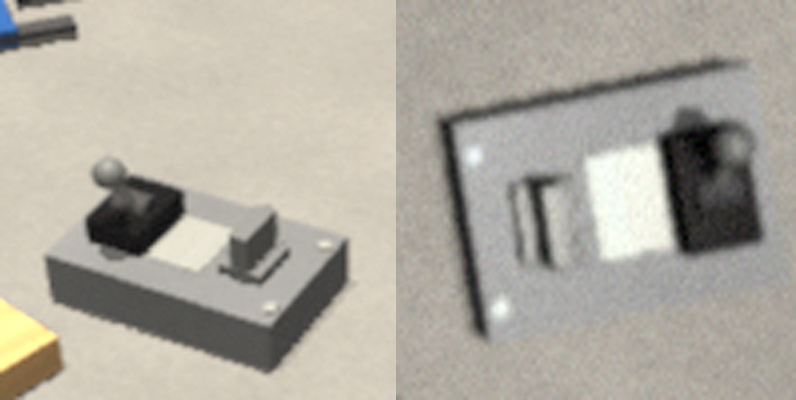

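View pics/f1_scene.png

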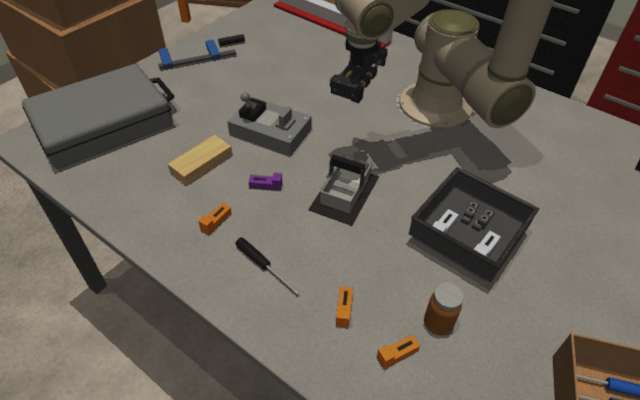

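View pics/f1_top.png

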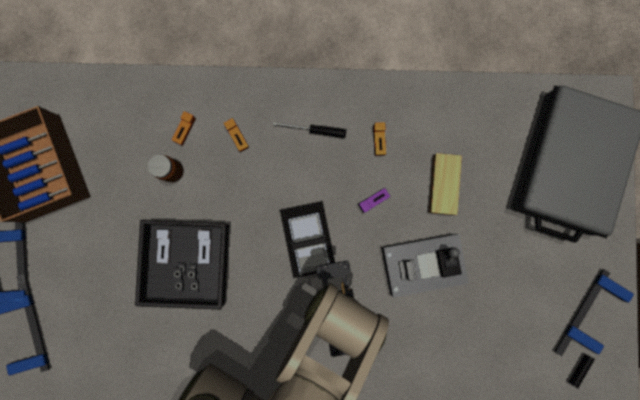

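```bash
python3 - <<'E'
from h import *
P,e=tri('top',(370+339/4,220+145/4.444),'scene',(215+108/3.6,45+172/3.333)); print(P,e)
d=P[:2]-np.array([.4293,-.3647]); x=d@[.9836,.1805]; print('ball x',x,'angle',np.degrees(np.arcsin(min(1,x/.06))), 'from z',np.arccos((P[2]-.072)/.06)+.5)
# key grip-bar top centre
print(tri('top',(370+(528-396)/4,220+222/4.444),'scene',(215+255/3.6,45+222/3.333)))
manip.close_job()
E
```

```text
[ 0.45661553 -0.36200466  0.12087051] 0.0030121949690650063
ball x 0.0273540633723474 angle 27.12292476885171 from z 1.118914957290905
(array([ 0.41420692, -0.24478106,  0.1003303 ]), np.float64(0.00981515323538523))
the job is handed in; nothing more can be done
```

The deburring tub is loaded and started, and I handed the job in at about 72.6 s of the 208 s allowed; the rig gives no verdict.

**One departure from the instructions:** the move tool can only shift and turn about the vertical, so the gripper could not tilt the tin by its handle. I carried the tin by its handle and stood it in the tub. I then gripped its side walls near the back and raised that end with the lip on the tub floor, up to about 49°. After that I lifted it clear of the floor, still tilted, and held it for more than a second while the nuts ran out. I carried it back in the wall grip and set it down on the mat.

**What I did after that:** both aluminium stop blocks went into the tub. I centred and regripped the key, seated it in the socket, and then pushed the lever over to its stop.

**Last checks:**
- **Tub:** the final pictures show all six nuts and both stop blocks lying on its floor. The wrist force with the tin lifted dropped to about the empty tin's weight.
- **Tin:** it stands upright on its mat.
- **Key:** it went in with no resistance until a firm contact of about 19 N, at the height where the flange rests on the box (gripper 65 mm above the table, 66 mm expected).
- **Lever:** measured from the two views it is at about 0.97 rad; the push ended on a 17 N stop.
- **Bystanders:** the jar, offcut and screwdriver look unmoved, and the arm is clear of everything.

**Checks that disagreed:**
- Heights of the stop blocks measured from the two cameras came out 4 to 6 mm low.
- A final two-view measurement of the key's top did not work: its rays missed each other by 10 mm because I picked the pixels by eye. The key being home therefore rests on the contact force, the height at contact and the pictures.

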